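Clamp a neck block in a turnbuckle press

ROBOT

A 6-joint arm with a two-finger parallel gripper is mounted at the origin on a cart in front of the work surface, level with it; the furniture and walls round the work are solid. World frame = base frame: x ahead of the robot, y to its left, z up, the work surface at z = 0. Lengths are in mm, angles in rad, forces in N, time in s.
With the tool pointing down it reaches from about 275 to 750 mm from the base axis. Payload 10.2 kg.
Tool frame: the origin (TCP) lies midway between the tips of the shut fingers; the grasp point (between the pads) lies 19 mm behind it; z points along the fingers, y is the line along which they close (so a half turn about z gives the same grasp; the last joint's range is limited). The gripper opens to 85 mm and grips with 20 to 120 N. Pads are 22 mm wide; open, the fingers measure 114 mm over their backs; the gripper's body (76 mm by 85 mm) begins 54 mm behind the grasp point. The pads swing forward as they close: fully open they stand 13 mm farther back than shut.
Start: joints at [-1.528, 0.313, 1.498, -0, 1.331, -0.223], TCP at [137.894, -506.573, 231.294] pointing down, gripper open.
Joint ranges: [-2.94, 2.94], [-0.97, 2.17], [0.19, 2.56], [-1.23, 4.37], [0.02, 3.11], [-2.88, 2.88]. Speed limits (rad/s): [2.39, 2.39, 3.01, 3.14, 3.14, 3.14].

INTERFACE

Orientations are given as a unit quaternion [w, x, y, z].
In Python, from rig import sense, capture, finish_job, find_in, place_of gives the robot as it stands. The module is installed in compiled form; this text tells all that it offers.
- The arm moves only by the shell command python3 -m jog 'ROWS' [FORCE]. ROWS is JSON, a list of rows, each an object of numbers: "tx", "ty", "tz": the shift along the tool's x, y, z in mm; "ax", "ay", "az": the turn, a rotation vector about the tool's x, y, z in rad; "jaw": the closure, from -1 (fully open) to 1 (shut), so that 0 is half open. In form: [{"tx": .., "ty": .., "tz": .., "ax": .., "ay": .., "az": .., "jaw": ..}, ...]. A call has 1 to 5 rows; each row shifts and turns the commanded pose from where the row before left it, along the tool's axes as they then stand; what a row does not reach is not made up. A row lasts 1/8 s, in which the tool goes at most 62.5 mm and 10.7 degrees, less where a joint would pass 70% of its speed; a pose out of reach is approached as far as the arm can. A call with a gripper value outside its range is refused whole. The fingers move at their own pace and stop on an object; FORCE is the grip in N (left out, the last holds). Time passes only in rows, so rows that do not move let the fingers close. It gives the time, the measured TCP pose, the force, the opening and the grip force at its end, in the units of the state.
- sense(): the state, without advancing time (a new reading comes with each control period).
- capture(name): name is "scene" or "top" or "wrist"; returns a dict with "color" (400x640x3 uint8, red, green, blue), "depth" (400x640 float32, mm along the optical axis (not along the pixel's ray), 0 where there is no reading), "fx", "fy", "cx", "cy" (pixels), "k1" (the pictures are not rectified: a ray, as slopes to the right and down, at radius r is drawn at 1 + k1 r^2 times it, then the intrinsics apply), "camera_from_world" (4x4, takes a point from world to camera coordinates); the wrist camera has in their place "mount" (4x4, takes a point from camera to tool coordinates, whose origin is the TCP and whose axes are the flange's). Camera axes: x right, y up, looking along -z (the intrinsics and any distortion apply to the point x, -y, -z); pixel columns grow to the right and rows downward; lengths in mm; the calibration is good to about 2 mm. A picture is of the moment at which its call begins: read the wrist's pose just before it.
- finish_job(): hands the job in; it is judged then, once.
Trained networks look in the newest picture that a camera, given by its name, has taken for a name from the list of things; names that differ only in an ending like _2 or _b are one class to them, and where a whole thing is asked for, a point or a joint stands for the part that bears it (a point fixed in the world has none). Each returns a list of dicts, best first, with "conf" (0 to 1); they miss things now and then, are a little off and sometimes report something else, mostly with a low value. They report only what shows in the picture. A call takes as long as a camera call.
- find_in(query, camera): "centre" ([column, row] in pixels, amid what is visible of it).
- place_of(query, camera): "centre" ([column, row] in pixels: a listed point, or the origin of a listed thing).
The state is a dict: "time_s": time; "joints": joint angles; "dq": joint speeds; "tau": joint torques, N m; "eef_pos": TCP position; "ee_rot": TCP orientation; "force": force on the tool from outside, world axes, zero at the start; "wrist_torque": the same for the moment, N m; "grip_width": opening from 0.0 (shut) to 1.0 (fully open); "grip_force": force on a finger pad.
Only numpy, scipy, OpenCV 4.12 (cv2) and the standard library are available. Lean on these libraries where they do the work, as an engineer would, in place of code of your own. Each camera call takes 0.05 s, during which the arm holds its last target. There are 200 camera calls.

TASK

Lay the mahogany neck block flat on the wooden rest of the blue-jawed press, lengthwise between the two jaw faces, and let go of it. Then wind the turnbuckle by pushing its ball-ended spokes so that both jaws draw in, until they grip the block firmly with about 35 N, and leave it so: the grip must never pass 60 N. Leave the pale wood offcut beyond the press where it lies.

Things in the scene. Friction and masses are not known exactly. Their poses are not given: they have to be found in the camera images.
- block_mid (a point): centre of the loose mahogany neck block, a solid dark-brown block 62 x 115 x 30 mm (its x, y, z), 0.18 kg (+-30 %), which lies flat on its 62 x 115 face on the bench; y is its long axis, z is up
- neck_block: the same block; origin at the centre of its underside (15 mm below block_mid)
- press: the fixed press: plywood board 215 x 280 x 12 mm (its x, y = -135 to +145 mm, z), origin on the bench top; x is the direction in which the jaws draw together and the block must lie, pointing away from the bench's front edge. The turnbuckle runs along y = -90 mm, the work bay is at y = +80 mm. Two blue jaw bars, 20 mm wide, tops 36 mm over the bench, lie across the board near its two ends (y = -103 to +133 mm)
- rest_top (a point): centre of the top of the waxed wooden rest in the work bay (press x = 0, y = +80 mm, 30 mm over the bench); axes as the press. The rest is 92 mm along press x and only 36 mm wide, so fingers have room down both long sides of a block lying on it; the block slides on it easily as the jaws centre it
- near_jaw: blue jaw on the press's -x side (front edge of the bench), with a wooden face 56 mm wide, top 66 mm over the bench; origin at the press origin at turnbuckle 0, moves along press +x by 2.5 mm per rad of turnbuckle. Its face sits on a brass screw that is set anew each time, not exactly known: at turnbuckle 0 the face lies at press x = -65.5 to -60.5 mm
- far_jaw: blue jaw on the press's +x side, with a sprung black pad 56 mm wide, top 66 mm over the bench; moves along press -x by 2.5 mm per rad of turnbuckle. At turnbuckle 0 the pad's face lies at press x = +65.5 mm. The pad's spring (12 N per mm, 9 mm travel) makes the grip: once both faces touch the block it rises by about 48 N per rad of turnbuckle
- turn_axis (a point): middle of the turnbuckle, on its axis (along press x), 78 mm over the bench. Four spokes at 90 degrees, 7 mm thick, stand around it across the axis; each ends in a 16 mm ball centred 55 mm from the axis (one red, three black), polished and slippery (friction about 0.12). Jaw posts at the turnbuckle's ends (press x beyond +-66 mm, drawing in) reach 94 mm over the bench
- turnbuckle (a joint): turnbuckle angle, rad, -0.8 to 7; at 0 the red ball is on top; grows as the top ball is pushed towards press -y (away from the bay), closing both jaws; stays where left. While turning it resists with 0.27 N m of friction (5 N at a ball) + 0.005 N m per N of grip. A push paused after slow small steps feels less: about 0.25 N m free, 0.33 N m at a grip of 35 N; more on spokes leaning far back
- offcut: pale wood offcut 22 x 75 x 16 mm lying loose on the bench beyond the work-bay end of the press; bystander

How it is judged:
By the outcome, as a careful person would: the job done as asked, in the order asked, and still so for the second after the job is handed in, with the robot touching nothing.
It also fails if it takes over 72 s, if anything falls off the work surface, if the arm or the gripper's body presses on something with over 40 N, if the wrist force passes 120 N, or if a joint passes its speed limit or range.

## Working session

There is one attempt and no reset: what is moved stays moved. The work goes in short steps, Python scripts to look and compute and a shell command to move; the robot and the scene stay as the last step left them, time stands still between calls to the robot, and variables do not carry over. Pictures are saved under pics/ and viewed, at most 13 in all, crops included, and the job is handed in when it is done.

```bash
mkdir -p pics; cat > h.py <<'E'
import numpy as np, cv2
from rig import sense, capture, find_in, place_of
from scipy.spatial.transform import Rotation as R
def rot(s): w,x,y,z=s["ee_rot"]; return R.from_quat([x,y,z,w])
def grab(name):
    s=sense(); c=capture(name)
    if name=="wrist":
        T=np.eye(4); T[:3,:3]=rot(s).as_matrix(); T[:3,3]=s["eef_pos"]
        c["wfc"]=T@np.array(c["mount"])
    else: c["wfc"]=np.linalg.inv(np.array(c["camera_from_world"]))
    return c
def ray(c,px):
    u=(px[0]-c["cx"])/c["fx"]; v=(px[1]-c["cy"])/c["fy"]
    a,b=u,v
    for _ in range(20):
        k=1+c["k1"]*(a*a+b*b); a,b=u/k,v/k
    return np.array([a,-b,-1.])
def atz(c,px,z):
    d=c["wfc"][:3,:3]@ray(c,px); o=c["wfc"][:3,3]
    return o+d*(z-o[2])/d[2]
def atd(c,px):
    r,k=int(round(px[1])),int(round(px[0]))
    w=c["depth"][max(r-2,0):r+3,max(k-2,0):k+3]; w=w[w>0]
    return c["wfc"][:3,:3]@(ray(c,px)*np.median(w))+c["wfc"][:3,3] if len(w) else None
def proj(c,p):
    q=np.linalg.inv(c["wfc"])@np.r_[p,1]; a,b=q[0]/-q[2],-q[1]/-q[2]; k=1+c["k1"]*(a*a+b*b)
    return np.array([c["cx"]+c["fx"]*a*k,c["cy"]+c["fy"]*b*k])
def save(c,n): cv2.imwrite("pics/"+n+".png",c["color"][:,:,::-1])
E
python3 - <<'E'
from h import *
np.set_printoptions(precision=1,suppress=True)
Z={"block_mid":15,"rest_top":30,"turn_axis":78,"press":0,"neck_block":0,"offcut":8,"near_jaw":0,"far_jaw":0}
s=sense(); print(s)
for cam in("top","scene"):
    c=grab(cam); save(c,cam+"0"); print(cam,c["wfc"][:3,3])
    for q,z in Z.items():
        for r in place_of(q,cam)[:2]: print(q,r["conf"],np.array(r["centre"]),atz(c,r["centre"],z),atd(c,r["centre"]) )
E
```

```text
{'time_s': 0.0, 'joints': array([-1.5,  0.3,  1.5,  0. ,  1.3, -0.2]), 'dq': array([ 0., -0., -0.,  0., -0., -0.]), 'tau': array([ -0. , -41.2, -26. ,  -0. ,   0. ,  -0. ]), 'eef_pos': array([ 137.9, -506.3,  230.7]), 'ee_rot': array([-0. ,  1. ,  0.1,  0. ]), 'force': array([-0.7, -0.2, -0.2]), 'wrist_torque': array([ 0.,  0., -0.]), 'grip_force': 0.0, 'grip_width': 0.9986548596496635}
top [ 362.8 -110.9  985.9]
block_mid 0.66 [392.3 287.4] [ 343.3 -282.8   15. ] [ 343.7 -280.    30.5]
rest_top 0.77 [282.3 169. ] [634.4  -9.9  30. ] [634.4  -9.9  30.1]
turn_axis 0.61 [331.  207.4] [ 528.3 -131.7   78. ] [ 525.9 -131.4   91.4]
press 0.84 [307.1 190.4] [586.4 -72.    0. ] [583.6 -72.5  12.4]
neck_block 0.58 [394.9 287.4] [ 343.1 -291.9    0. ] [ 343.7 -286.2   30.9]
offcut 0.6 [231.1 149.7] [692.2 127.7   8. ] [689.4 125.7  16.1]
near_jaw 0.41 [395.5 287.2] [ 343.6 -293.4    0. ] [ 344.2 -287.6   31.3]
scene [135.  511.7 749.8]
block_mid 0.5 [434.7 200.3] [ 343.  -278.8   15. ] [264.6  19.1 291.9]
block_mid 0.46 [436.7 196.3] [ 344.7 -293.7   15. ] [263.4  18.5 299.8]
rest_top 0.58 [251.9 210.6] [648.3  -5.9  30. ] [646.3  -3.9  32.7]
turn_axis 0.66 [328.7 179.1] [ 540.8 -140.2   78. ] [ 533.1 -127.8   90.8]
press 0.66 [289.3 212.7] [597.2 -70.4   0. ] [588.1 -58.9  14.8]
press 0.37 [435.9 195.8] [ 351.2 -310.7    0. ] [265.   17.3 299. ]
neck_block 0.58 [437.4 199.1] [ 343.7 -302.3    0. ] [261.4  19.  295.9]
offcut 0.67 [193.4 248.5] [691.1 131.6   8. ] [684.4 136.2  17. ]
far_jaw 0.31 [437.  196.8] [ 347.7 -309.     0. ] [262.8  18.6 299.3]
```

```bash
python3 - <<'E'
import cv2
a=cv2.imread("pics/top0.png")[80:370,180:480]; cv2.imwrite("pics/top0c.png",cv2.resize(a,None,fx=2,fy=2,interpolation=cv2.INTER_CUBIC))
E
```

```text
(no output)
```

View pics/top0c.png

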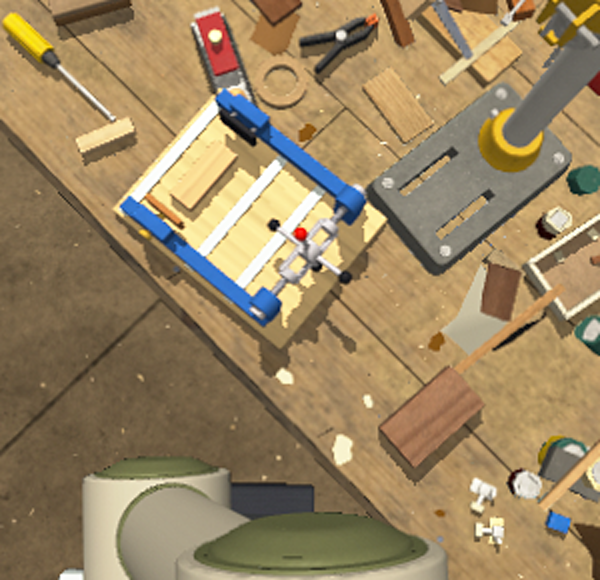

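View pics/scene0.png

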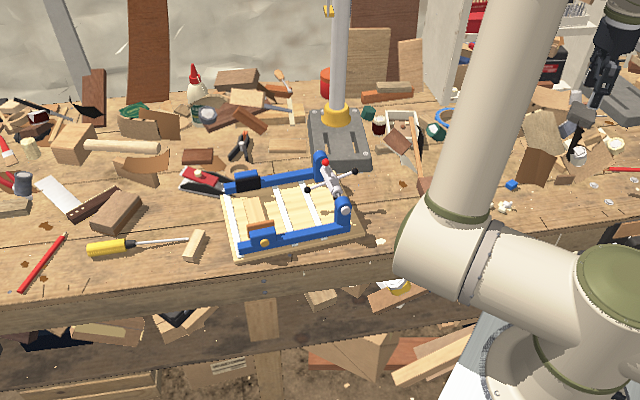

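The top view shows the block at about (395,291) full-frame px and the press near (305,190) with red ball on top (330,197). The scene view confirms the open jaws and the offcut at (193,247). Next I'll refine the poses from depth.

```bash
cat >> h.py <<'E'
def cloud(c):
    v,u=np.mgrid[0:400,0:640]; k=np.array([[c["fx"],0,c["cx"]],[0,c["fy"],c["cy"]],[0,0,1]])
    n=cv2.undistortPoints(np.stack([u,v],-1).reshape(-1,1,2).astype(np.float64),k,np.array([c["k1"],0,0,0.])).reshape(400,640,2)
    d=c["depth"][...,None]; p=np.concatenate([n[...,:1]*d,-n[...,1:]*d,-d],-1)
    return p@c["wfc"][:3,:3].T+c["wfc"][:3,3]
def rect(P):
    (cx,cy),(w,h),a=cv2.minAreaRect(P[:,:2].astype(np.float32))
    if w<h: w,h,a=h,w,a+90
    return np.array([cx,cy,w,h,(a+90)%180-90])
E
python3 - <<'E'
from h import *
np.set_printoptions(precision=1,suppress=True)
c=grab("top"); P=cloud(c); I=c["color"].astype(int); print("fx",c["fx"],"k1",c["k1"])
hsv=cv2.cvtColor(c["color"],cv2.COLOR_RGB2HSV).astype(int)
near=lambda x,y,r:np.hypot(P[...,0]-x,P[...,1]-y)<r
def big(m):
    n,l,st,_=cv2.connectedComponentsWithStats(m.astype(np.uint8)); o=np.argsort(-st[1:,4])+1; return [l==i for i in o]
ok=c["depth"]>0
b=big(ok&near(343,-283,85)&(abs(P[...,2]-30)<5))[0]; print("block",rect(P[b]),b.sum(),P[b][:,2].mean())
blue=ok&(hsv[...,0]>100)&(hsv[...,0]<125)&(hsv[...,1]>150)&near(590,-70,230)
for m in big(blue)[:3]:
    q=P[m]; print("blue all",rect(q),m.sum(),np.percentile(q[:,2],[5,50,95])); q=q[abs(q[:,2]-36)<5]; print(" z36",rect(q),len(q))
r=big(ok&near(634,-10,45)&(abs(P[...,2]-30)<4)&~blue); print("rest",[ (rect(P[m]),m.sum()) for m in r[:2]])
m=ok&near(590,-70,230)&(abs(P[...,2]-12)<4)&~blue; print("board",rect(P[big(m)[0]]))
H,S,V=[hsv[...,i] for i in range(3)]
red=ok&near(540,-130,60)&((H<5)|(H>175))&(S>180); print("red",P[red].mean(0),red.sum())
dk=ok&near(540,-130,90)&(V<60)&(P[...,2]>30)
for m in big(dk)[:5]: print("dark",P[m].mean(0),np.median(P[m],0),m.sum())
E
```

```text
fx 393.462626623232 k1 -0.064671351904349
block [ 343.6 -289.5  115.6   61.5  -48.9] 1245 30.534422938372185
blue all [ 671.8 -120.5  235.6   45.2   46. ] 808 [33.4 38.7 92.8]
 z36 [ 668.3 -116.7  235.1   34.1   46.1] 450
blue all [531.2  -4.1 235.8  31.3  52.8] 764 [33.9 38.1 93.8]
 z36 [528.9  -1.8 235.2  22.3  52. ] 455
blue all [697.2 -41.8   5.3   0.2  59.6] 3 [44.1 46.7 50.5]
 z36 [0. 0. 0. 0. 0.] 0
rest [(array([638.8,  -5. ,  87.9,  37.4, -39.5]), np.int64(456))]
board [606.2 -38.1 222.2 199.2  50.9]
red [ 542.1 -127.7  138. ] 28
dark [ 499.6 -180.    98.4] [ 499.8 -179.3   98.2] 28
dark [566.6 -97.   71.4] [566.3 -96.1  71.6] 19
dark [ 523.  -149.7   32.8] [ 522.6 -150.    33.2] 8
```

```bash
cat >> h.py <<'E'
def go(x,y,z,yaw):
    "tool-axis shifts from here to TCP xyz, tool x yaw in deg, pointing down"
    s=sense(); r=rot(s); M=r.as_matrix(); t=np.radians(yaw)
    T=np.column_stack([[np.cos(t),np.sin(t),0],[np.sin(t),-np.cos(t),0],[0,0,-1]])
    d=np.array([x,y,z])-s["eef_pos"]
    print("yaw now",round(np.degrees(np.arctan2(M[1,0],M[0,0])),2),"shift in present tool",np.round(M.T@d,1),"shift in target tool",np.round(T.T@d,1),"turn",np.round(R.from_matrix(M.T@T).as_rotvec(),3))
E
python3 - <<'E'
from h import *
go(343.6,-289.5,180,-48.9); go(343.6,-289.5,180,131.1); print(sense()["ee_rot"])
E
```

```text
yaw now 15.23 shift in present tool [ 255.5 -155.4   51.3] shift in target tool [ -28.4 -297.7   51.3] turn [-0.     0.     1.119]
yaw now 15.23 shift in present tool [ 255.5 -155.4   51.3] shift in target tool [ 28.4 297.7  51.3] turn [-0.    -0.    -2.022]
[-2.55697777e-05  9.91182325e-01  1.32505085e-01  4.81213912e-06]
```

```bash
python3 -m jog '[{"tx":51,"ty":-31,"tz":10},{"tx":51,"ty":-31,"tz":10},{"tx":51,"ty":-31,"tz":10},{"tx":51,"ty":-31,"tz":10},{"tx":51,"ty":-31,"tz":10}]' 40; python3 -m jog '[{"az":0.186},{"az":0.186},{"az":0.186},{"az":0.186},{"az":0.186}]';  python3 -m jog '[{"az":0.186},{}]'
python3 - <<'E'
from h import *
np.set_printoptions(precision=1,suppress=True)
c=grab("wrist"); save(c,"w1"); P=cloud(c); s=sense()
m=(c["depth"]>0)&(np.hypot(P[...,0]-343,P[...,1]+289)<85)&(abs(P[...,2]-30)<5)
n,l,st,_=cv2.connectedComponentsWithStats(m.astype(np.uint8)); b=l==1+np.argmax(st[1:,4])
print(s["eef_pos"],"block",rect(P[b]),P[b][:,2].mean()); r=rect(P[b])
go(r[0],r[1],3,r[4]); print(s["joints"],s["time_s"])
E
```

```text
schema error: expected keys tx, ty, tz, ax, ay, az, jaw
schema error: expected keys tx, ty, tz, ax, ay, az, jaw
schema error: expected keys tx, ty, tz, ax, ay, az, jaw
Traceback (most recent call last):
ValueError: attempt to get argmax of an empty sequence
```

View pics/w1.png

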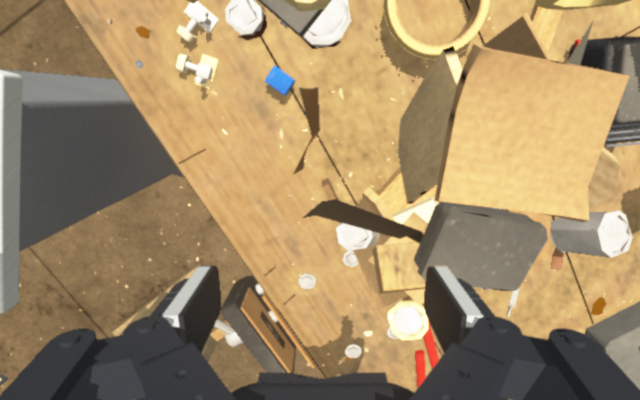

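```bash
python3 -m jog '[{"tx":51,"ty":-31,"tz":10,"ax":0,"ay":0,"az":0,"jaw":-1},{"tx":51,"ty":-31,"tz":10,"ax":0,"ay":0,"az":0,"jaw":-1},{"tx":51,"ty":-31,"tz":10,"ax":0,"ay":0,"az":0,"jaw":-1},{"tx":51,"ty":-31,"tz":10,"ax":0,"ay":0,"az":0,"jaw":-1},{"tx":51,"ty":-31,"tz":10,"ax":0,"ay":0,"az":0,"jaw":-1}]' 40; python3 -m jog '[{"tx":0,"ty":0,"tz":0,"ax":0,"ay":0,"az":0.186,"jaw":-1},{"tx":0,"ty":0,"tz":0,"ax":0,"ay":0,"az":0.186,"jaw":-1},{"tx":0,"ty":0,"tz":0,"ax":0,"ay":0,"az":0.186,"jaw":-1},{"tx":0,"ty":0,"tz":0,"ax":0,"ay":0,"az":0.186,"jaw":-1},{"tx":0,"ty":0,"tz":0,"ax":0,"ay":0,"az":0.186,"jaw":-1}]';  python3 -m jog '[{"tx":0,"ty":0,"tz":0,"ax":0,"ay":0,"az":0.186,"jaw":-1},{"tx":0,"ty":0,"tz":0,"ax":0,"ay":0,"az":0,"jaw":-1}]'
cat > blk.py <<'E'
from h import *
np.set_printoptions(precision=1,suppress=True)
def block(c,x,y,z,r=85,tol=5):
    P=cloud(c); m=(c["depth"]>0)&(np.hypot(P[...,0]-x,P[...,1]-y)<r)&(abs(P[...,2]-z)<tol)
    n,l,st,_=cv2.connectedComponentsWithStats(m.astype(np.uint8))
    if n<2: return None
    b=l==1+np.argmax(st[1:,4]); return rect(P[b]),P[b][:,2].mean()
E
python3 - <<'E'
from blk import *
c=grab("wrist"); save(c,"w2"); s=sense()
b=block(c,343,-289,30); print(s["eef_pos"],b)
r=b[0] if b else [343.6,-289.5,0,0,-48.9]
go(r[0],r[1],3,r[4]); print(s["joints"],s["time_s"])
E
```

```text
time_s: 1.62
eef_pos: [344.3, -288.6, 181.2]
ee_rot: [0.0, 0.991, 0.132, 0.0]
force: [1.4, -1.0, 0.7]
grip_width: 0.996
grip_force: 0.0
time_s: 2.25
eef_pos: [343.2, -290.0, 181.3]
ee_rot: [0.0, 0.944, -0.329, 0.0]
force: [-0.1, -0.3, 0.2]
grip_width: 1.002
grip_force: 0.0
time_s: 2.5
eef_pos: [343.2, -290.1, 181.4]
ee_rot: [0.0, 0.911, -0.412, 0.0]
force: [0.5, 0.4, 0.5]
grip_width: 1.002
grip_force: 0.0
[ 343.2 -290.   181.3] (array([ 340.7, -288.2,  115.6,   62.2,  -48.9]), np.float64(30.56758096619564))
yaw now -48.49 shift in present tool [ -3.1   0.7 178.3] shift in target tool [ -3.1   0.7 178.3] turn [ 0. -0.  0.]
[-1.   0.2  1.8 -0.   1.2  1.5] 2.55
```

View pics/w2.png

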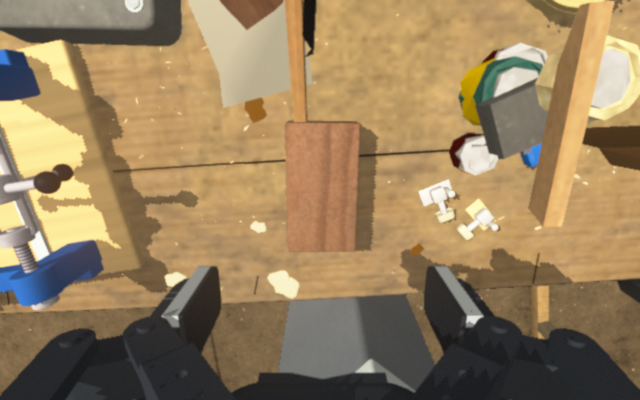

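```bash
python3 -m jog '[{"tx":-2,"ty":0.5,"tz":55,"ax":0,"ay":0,"az":0,"jaw":-1},{"tx":0,"ty":0,"tz":55,"ax":0,"ay":0,"az":0,"jaw":-1},{"tx":0,"ty":0,"tz":40,"ax":0,"ay":0,"az":0,"jaw":-1},{"tx":0,"ty":0,"tz":20,"ax":0,"ay":0,"az":0,"jaw":-1},{"tx":0,"ty":0,"tz":7,"ax":0,"ay":0,"az":0,"jaw":-1}]'; python3 -m jog '[{"tx":0,"ty":0,"tz":0,"ax":0,"ay":0,"az":0,"jaw":0},{"tx":0,"ty":0,"tz":0,"ax":0,"ay":0,"az":0,"jaw":1},{"tx":0,"ty":0,"tz":0,"ax":0,"ay":0,"az":0,"jaw":1},{"tx":0,"ty":0,"tz":0,"ax":0,"ay":0,"az":0,"jaw":1},{"tx":0,"ty":0,"tz":0,"ax":0,"ay":0,"az":0,"jaw":1}]' 40
```

```text
time_s: 3.18
eef_pos: [341.3, -288.6, 3.5]
ee_rot: [-0.0, 0.912, -0.411, -0.001]
force: [0.1, 0.2, 0.2]
grip_width: 1.003
grip_force: 0.0
time_s: 3.8
eef_pos: [341.9, -289.3, 5.2]
ee_rot: [0.0, 0.911, -0.412, 0.001]
force: [-0.2, 1.1, 6.8]
grip_width: 0.716
grip_force: 44.5
```

```bash
python3 -m jog '[{"tx":0,"ty":0,"tz":-40,"ax":0,"ay":0,"az":0,"jaw":1},{"tx":0,"ty":0,"tz":-55,"ax":0,"ay":0,"az":0,"jaw":1},{"tx":0,"ty":0,"tz":-55,"ax":0,"ay":0,"az":0,"jaw":1},{"tx":0,"ty":0,"tz":-50,"ax":0,"ay":0,"az":0.157,"jaw":1},{"tx":0,"ty":0,"tz":0,"ax":0,"ay":0,"az":0,"jaw":1}]'; python3 - <<'E'
from h import *
go(639,-5,205,-39.5)
E
```

```text
time_s: 4.42
eef_pos: [342.3, -289.9, 207.6]
ee_rot: [0.002, 0.876, -0.483, 0.003]
force: [0.2, 0.6, -1.6]
grip_width: 0.72
grip_force: 45.2
yaw now -57.73 shift in present tool [ -82.6 -403.     2.1] shift in target tool [  47.7 -408.6    2.6] turn [ 0.001 -0.007 -0.318]
```

```bash
python3 -m jog '[{"tx":0,"ty":0,"tz":0,"ax":0,"ay":0,"az":-0.159,"jaw":1},{"tx":0,"ty":0,"tz":0,"ax":0,"ay":0,"az":-0.159,"jaw":1},{"tx":7,"ty":-50,"tz":0,"ax":0,"ay":0,"az":0,"jaw":1},{"tx":7,"ty":-50,"tz":0,"ax":0,"ay":0,"az":0,"jaw":1},{"tx":7,"ty":-51,"tz":0,"ax":0,"ay":0,"az":0,"jaw":1}]';python3 -m jog '[{"tx":7,"ty":-52,"tz":0,"ax":0,"ay":0,"az":0,"jaw":1},{"tx":7,"ty":-52,"tz":0,"ax":0,"ay":0,"az":0,"jaw":1},{"tx":7,"ty":-52,"tz":0,"ax":0,"ay":0,"az":0,"jaw":1},{"tx":7,"ty":-52,"tz":0,"ax":0,"ay":0,"az":0,"jaw":1},{"tx":5,"ty":-50,"tz":2,"ax":0,"ay":0,"az":0,"jaw":1}]'; python3 -m jog '[{"tx":0,"ty":0,"tz":0,"ax":0,"ay":0,"az":0,"jaw":1}]'; python3 - <<'E'
from blk import *
c=grab("wrist"); save(c,"w3"); s=sense(); go(639,-5,205,-39.5)
for q,z in {"rest_top":30,"turn_axis":78,"press":0}.items():
    for r in place_of(q,"wrist")[:1]: print(q,r["conf"],np.array(r["centre"]),atz(c,r["centre"],z))
E
```

```text
time_s: 5.05
eef_pos: [454.3, -184.2, 202.9]
ee_rot: [-0.0, 0.941, -0.337, -0.001]
force: [0.5, -1.1, -1.9]
grip_width: 0.715
grip_force: 45.1
time_s: 5.68
eef_pos: [644.0, -6.1, 200.5]
ee_rot: [0.0, 0.942, -0.337, -0.001]
force: [-0.1, -0.6, -1.3]
grip_width: 0.714
grip_force: 45.1
time_s: 5.8
eef_pos: [643.9, -4.9, 199.3]
ee_rot: [0.0, 0.942, -0.335, -0.002]
force: [-0.9, -0.7, -1.8]
grip_width: 0.714
grip_force: 45.1
yaw now -39.3 shift in present tool [-4.1  1.5 -5.2] shift in target tool [-4.1  1.5 -5.2] turn [0. 0. 0.]
turn_axis 0.66 [540.6 201.7] [ 529.4 -137.3   78. ]
press 0.69 [408.1 175.6] [588.3 -71.4   0. ]
```

View pics/w3.png

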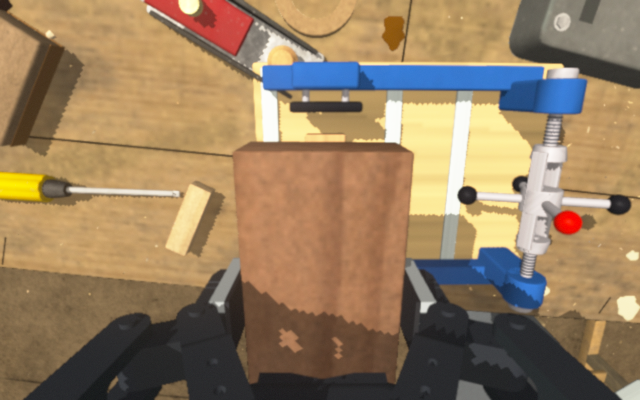

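The block is held squarely. The far jaw's black pad is at (326,106), the turnbuckle at (540,200) with the red ball at (567,222), and the offcut is untouched at (189,218). I'll measure press yaw and far pad position from this depth.

```bash
python3 - <<'E'
from blk import *
s=sense(); r=rot(s); M=r.as_matrix()
for cam in("wrist","top"):
    c=grab(cam); P=cloud(c); hsv=cv2.cvtColor(c["color"],cv2.COLOR_RGB2HSV).astype(int); H,S,V=[hsv[...,i] for i in range(3)]
    Q=(P-np.array([638.8,-5,0]))@np.column_stack([[np.cos(-.689),np.sin(-.689),0],[-np.sin(-.689),np.cos(-.689),0],[0,0,1.]])  # press-ish axes centred on rest estimate
    ok=c["depth"]>0; z=P[...,2]
    blue=ok&(H>100)&(H<125)&(S>150)&(abs(z-36)<4)&(np.hypot(Q[...,0],Q[...,1])<230)
    for n,m in(("far",blue&(Q[...,0]>30)&(Q[...,0]<110)&(Q[...,1]>-140)),("near",blue&(Q[...,0]<-30)&(Q[...,1]>-140))):
        q=Q[m]
        if len(q)<30: continue
        a=np.polyfit(q[:,1],q[:,0],1); print(cam,n,"slope deg",-np.degrees(np.arctan(a[0])),"x",np.percentile(q[:,0]-a[0]*q[:,1],[3,50,97]),"y",np.percentile(q[:,1],[1,99]),len(q))
    for n,lo in(("pad",30),("nearface",-100)):
        m=ok&(z>55)&(z<70)&(abs(Q[...,1])<35)&(Q[...,0]>lo)&(Q[...,0]<lo+70)&((V<70) if lo>0 else (V>0)); q=Q[m]
        if len(q)>5: print(cam,n,np.percentile(q[:,0],[3,50,97]),"y",np.percentile(q[:,1],[2,98]),len(q))
    if cam=="wrist":
        T=(P-s["eef_pos"])@M; m=ok&(abs(T[...,1])<33)&(T[...,2]<-5)&(T[...,2]>-50)&(S>60)
        t=T[m]; print("held block tool frame x",np.percentile(t[:,0],[.5,99.5]),"y",np.percentile(t[:,1],[.5,99.5]),"z",np.percentile(t[:,2],[5,50,95]))
        b=block(c,690,127,16,60); print("offcut",b)
E
```

```text
wrist far slope deg 0.3580350965053282 x [ 84.8  93.6 102.2] y [-138.5   50.1] 3701
wrist near slope deg -3.167732742823247 x [-88.6 -79.2 -71.8] y [-139.8 -106.3] 486
wrist pad [68.1 71.1 74.1] y [-25.2  25.2] 569
held block tool frame x [-36.9  56.1] y [-30.4  30.8] z [-26.3 -25.3 -24.1]
offcut (array([694.8, 125.2,  75.9,  22.5, -66. ]), np.float64(16.297582822481374))
top far slope deg 0.85044222431424 x [ 84.6  93.5 103.2] y [-138.7  -14.3] 362
top near slope deg 0.54113012772754 x [-96.2 -88.  -79.6] y [-138.5  -26.5] 331
top pad [68.  71.5 84.9] y [-26.3  -3.7] 41
top nearface [-95.9 -80.4 -63.9] y [-27.2  -1. ] 102
```

```bash
python3 - <<'E'
from h import *
go(641.4,-7.1,36,-39.1)
E
```

```text
yaw now -39.54 shift in present tool [ -2.   -0.2 166.3] shift in target tool [-2.000e+00 -1.000e-01  1.663e+02] turn [ 0.     0.    -0.008]
```

```bash
python3 -m jog '[{"tx":-2,"ty":0,"tz":50,"ax":0,"ay":0,"az":-0.008,"jaw":1},{"tx":0,"ty":0,"tz":50,"ax":0,"ay":0,"az":0,"jaw":1},{"tx":0,"ty":0,"tz":35,"ax":0,"ay":0,"az":0,"jaw":1},{"tx":0,"ty":0,"tz":15,"ax":0,"ay":0,"az":0,"jaw":1},{"tx":0,"ty":0,"tz":0,"ax":0,"ay":0,"az":0,"jaw":1}]'; python3 -m jog '[{"tx":0,"ty":0,"tz":0,"ax":0,"ay":0,"az":0,"jaw":1}]'; python3 - <<'E'
from blk import *
go(641.4,-7.1,36,-39.1)
c=grab("wrist"); save(c,"w4")
E
```

```text
time_s: 6.72
eef_pos: [641.7, -6.6, 52.4]
ee_rot: [0.0, 0.942, -0.334, -0.0]
force: [0.7, -1.1, -0.6]
grip_width: 0.715
grip_force: 45.1
time_s: 6.85
eef_pos: [642.7, -6.6, 54.2]
ee_rot: [-0.0, 0.943, -0.334, 0.002]
force: [0.4, 0.2, -2.1]
grip_width: 0.717
grip_force: 45.1
yaw now -39.04 shift in present tool [-0.7  1.2 18.2] shift in target tool [-0.7  1.2 18.2] turn [-0. -0.  0.]
```

View pics/w4.png

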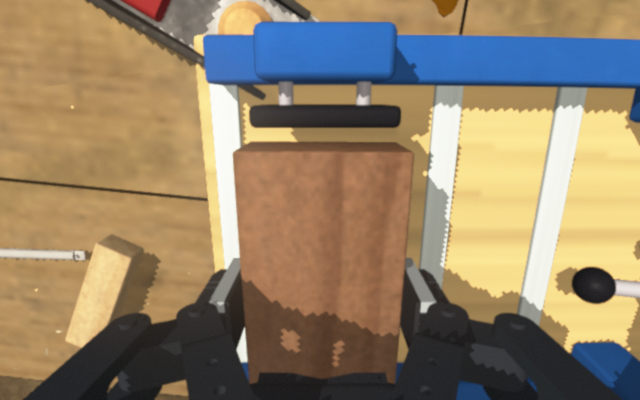

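The block (centre col 324) lines up with the pad (250–400, bottom row 127), with a clear gap in front of it. Lowering now.

```bash
python3 -m jog '[{"tx":-0.5,"ty":0,"tz":8,"ax":0,"ay":0,"az":0,"jaw":1},{"tx":0,"ty":0,"tz":5,"ax":0,"ay":0,"az":0,"jaw":1},{"tx":0,"ty":0,"tz":3,"ax":0,"ay":0,"az":0,"jaw":1},{"tx":0,"ty":0,"tz":0,"ax":0,"ay":0,"az":0,"jaw":1}]'; python3 -m jog '[{"tx":0,"ty":0,"tz":1,"ax":0,"ay":0,"az":0,"jaw":1},{"tx":0,"ty":0,"tz":0,"ax":0,"ay":0,"az":0,"jaw":1}]'
```

```text
time_s: 7.4
eef_pos: [641.3, -5.9, 36.0]
ee_rot: [0.0, 0.943, -0.334, -0.0]
force: [1.2, -0.5, -1.7]
grip_width: 0.715
grip_force: 45.1
time_s: 7.65
eef_pos: [641.4, -6.0, 35.4]
ee_rot: [-0.0, 0.943, -0.334, 0.0]
force: [0.2, -0.0, -1.9]
grip_width: 0.716
grip_force: 45.1
```

```bash
python3 -m jog '[{"tx":0,"ty":0,"tz":1,"ax":0,"ay":0,"az":0,"jaw":1},{"tx":0,"ty":0,"tz":0,"ax":0,"ay":0,"az":0,"jaw":1}]';python3 -m jog '[{"tx":0,"ty":0,"tz":0.7,"ax":0,"ay":0,"az":0,"jaw":1},{"tx":0,"ty":0,"tz":0,"ax":0,"ay":0,"az":0,"jaw":1}]'; python3 -m jog '[{"tx":0,"ty":0,"tz":0.7,"ax":0,"ay":0,"az":0,"jaw":1},{"tx":0,"ty":0,"tz":0,"ax":0,"ay":0,"az":0,"jaw":1}]'
```

```text
time_s: 7.9
eef_pos: [641.7, -6.0, 35.3]
ee_rot: [-0.0, 0.943, -0.334, 0.001]
force: [-2.0, 0.1, 4.0]
grip_width: 0.718
grip_force: 45.8
time_s: 8.15
eef_pos: [642.0, -6.0, 35.3]
ee_rot: [-0.0, 0.943, -0.334, 0.001]
force: [-3.1, 0.7, 9.3]
grip_width: 0.718
grip_force: 46.4
time_s: 8.4
eef_pos: [642.2, -6.1, 35.2]
ee_rot: [-0.0, 0.943, -0.334, 0.001]
force: [-4.6, 0.6, 13.6]
grip_width: 0.714
grip_force: 47.0
```

```bash
python3 -m jog '[{"tx":0,"ty":0,"tz":-1,"ax":0,"ay":0,"az":0,"jaw":0.2},{"tx":0,"ty":0,"tz":0,"ax":0,"ay":0,"az":0,"jaw":-0.6},{"tx":0,"ty":0,"tz":0,"ax":0,"ay":0,"az":0,"jaw":-1},{"tx":0,"ty":0,"tz":0,"ax":0,"ay":0,"az":0,"jaw":-1},{"tx":0,"ty":0,"tz":-20,"ax":0,"ay":0,"az":0,"jaw":-1}]';python3 -m jog '[{"tx":0,"ty":0,"tz":-40,"ax":0,"ay":0,"az":0,"jaw":-1},{"tx":-10,"ty":10,"tz":-60,"ax":0,"ay":0,"az":0,"jaw":-1},{"tx":-15,"ty":20,"tz":-60,"ax":0,"ay":0,"az":0,"jaw":-1},{"tx":-15,"ty":20,"tz":-40,"ax":0,"ay":0,"az":0,"jaw":-1},{"tx":0,"ty":0,"tz":0,"ax":0,"ay":0,"az":0,"jaw":-1}]'; python3 -m jog '[{"tx":0,"ty":0,"tz":0,"ax":0,"ay":0,"az":0,"jaw":-1}]'; python3 - <<'E'
from blk import *
c=grab("wrist"); save(c,"w5"); print(block(c,640,-6,60)); np.savez("w5.npz",**{k:np.array(v) for k,v in c.items()})
print(sense()["joints"])
E
```

```text
time_s: 9.02
eef_pos: [640.5, -5.8, 53.2]
ee_rot: [0.0, 0.943, -0.334, -0.002]
force: [-0.3, 0.3, 0.7]
grip_width: 1.003
grip_force: 0.0
time_s: 9.65
eef_pos: [579.8, -19.8, 256.8]
ee_rot: [-0.0, 0.942, -0.334, 0.004]
force: [-0.3, -1.4, 0.1]
grip_width: 1.003
grip_force: 0.0
time_s: 9.78
eef_pos: [579.6, -19.3, 251.6]
ee_rot: [-0.0, 0.943, -0.334, -0.0]
force: [0.2, 0.8, -0.6]
grip_width: 1.005
grip_force: 0.0
(array([640.2,  -5.4, 114.2,  62.5, -39.2]), np.float64(60.47190284989083))
[-0.2  0.4  1.3  0.   1.4  2. ]
```

View pics/w5.png

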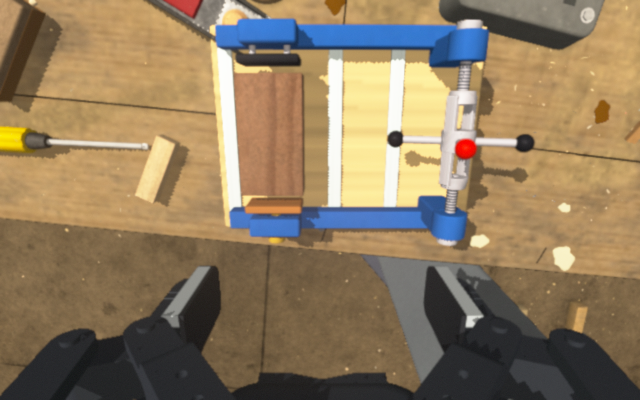

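The block lies on the rest: pad at (268,58) above, near face at (274,206) below, balls at (396,139), (525,143), red (465,149). Now I'll measure the gaps and the turnbuckle angle.

```bash
cat > tb.py <<'E'
from blk import *
from scipy.optimize import least_squares
YAW=np.radians(-39.2); O0=np.array([532.3,-137.5,78.]); EX=np.array([np.cos(YAW),np.sin(YAW),0]); EY=np.array([-np.sin(YAW),np.cos(YAW),0]); EZ=np.array([0,0,1.])
REST=O0+170*EY; REST[2]=0
def balls(c,O=O0):
    P=cloud(c); hsv=cv2.cvtColor(c["color"],cv2.COLOR_RGB2HSV).astype(int); H,S,V=[hsv[...,i] for i in range(3)]
    D=P-O; x,y,z=D@EX,D@EY,D[...,2]; ok=(c["depth"]>0)&(abs(x)<25)&(np.hypot(y,z)>38)&(np.hypot(y,z)<75)&(z>-20)
    out=[]
    for col,m in(("r",ok&((H<6)|(H>174))&(S>150)),("k",ok&(V<75)&(S<120))):
        n,l,st,ce=cv2.connectedComponentsWithStats(m.astype(np.uint8))
        out+=[(col,ce[i],st[i,4]) for i in range(1,n) if st[i,4]>40]
    return out
def theta(c,guess,O=O0,free=True):
    B=balls(c,O)
    def res(p):
        o=O+p[1]*EX+p[2]*EY; e=[]
        for col,px,n in B:
            ks=[0] if col=="r" else [1,2,3]
            ds=[proj(c,o+55*(np.cos(p[0]+k*np.pi/2)*EZ-np.sin(p[0]+k*np.pi/2)*EY))-px for k in ks]
            e+=list(min(ds,key=lambda d:d@d))
        return np.r_[e,(p[1:]/(3 if free else .3))]
    f=min((least_squares(res,[guess+d,0,0]) for d in(-.6,-.3,0,.3,.6)),key=lambda f:f.cost)
    print("theta",f.x[0].round(3),"off",f.x[1:].round(1),"rms",np.sqrt(2*f.cost/max(1,2*len(B))).round(2),[(a,b.round(0),n) for a,b,n in B]); return f.x
E
python3 - <<'E'
from tb import *
z=np.load("w5.npz"); c={k:z[k] for k in z.files}; c={k:(float(v) if v.shape==() else v) for k,v in c.items()}
print("cam",c["wfc"][:3,3],"cam in press(rest) frame",(c["wfc"][:3,3]-REST)@EX,REST)
theta(c,-.25)
P=cloud(c); D=P-REST; x,y,zz=D@EX,D@EY,D[...,2]; ok=c["depth"]>0
hsv=cv2.cvtColor(c["color"],cv2.COLOR_RGB2HSV).astype(int); H,S,V=[hsv[...,i] for i in range(3)]
# column profile averages across the block width
for r in list(range(48,80,1))+list(range(188,222,1)):
    k=slice(252,296); print(r,c["color"][r,k].mean(0).round(0),"z",np.median(zz[r,k]).round(1),"x@60/66: %.1f %.1f"%((atz(c,(274,r),60)-REST)@EX,(atz(c,(274,r),66)-REST)@EX))
E
```

```text
cam [636.1 -65.3 394.8] cam in press(rest) frame 34.81724934858303 [639.7  -5.8   0. ]
theta -0.258 off [-0.3 -0.8] rms 0.32 [('r', array([465., 149.]), np.int32(339)), ('k', array([395., 139.]), np.int32(159)), ('k', array([525., 143.]), np.int32(236))]
48 [70. 75. 89.] z 26.9 x@60/66: 78.1 77.3
49 [111. 101.  94.] z 19.6 x@60/66: 77.3 76.5
50 [157. 133. 101.] z 12.7 x@60/66: 76.4 75.7
51 [176. 149. 108.] z 13.2 x@60/66: 75.6 74.9
52 [172. 147. 109.] z 12.6 x@60/66: 74.8 74.1
53 [127. 110.  85.] z 12.8 x@60/66: 74.0 73.3
54 [75. 67. 60.] z 66.1 x@60/66: 73.1 72.4
55 [61. 57. 57.] z 66.4 x@60/66: 72.3 71.6
56 [61. 57. 58.] z 66.4 x@60/66: 71.5 70.8
57 [59. 56. 56.] z 66.7 x@60/66: 70.6 70.0
58 [57. 53. 54.] z 66.6 x@60/66: 69.8 69.2
59 [54. 51. 51.] z 66.4 x@60/66: 69.0 68.3
60 [51. 47. 48.] z 66.6 x@60/66: 68.1 67.5
61 [46. 42. 42.] z 66.3 x@60/66: 67.3 66.7
62 [40. 36. 35.] z 66.1 x@60/66: 66.4 65.9
63 [36. 32. 31.] z 64.3 x@60/66: 65.6 65.1
64 [39. 34. 31.] z 55.3 x@60/66: 64.8 64.2
65 [72. 60. 44.] z 45.8 x@60/66: 63.9 63.4
66 [140. 115.  76.] z 35.6 x@60/66: 63.1 62.6
67 [193. 1
[... 1550 characters left out ...]
0/66: -69.0 -67.2
208 [225. 146.  78.] z 66.4 x@60/66: -70.1 -68.2
209 [225. 145.  78.] z 66.6 x@60/66: -71.1 -69.2
210 [223. 144.  78.] z 66.6 x@60/66: -72.2 -70.3
211 [220. 142.  77.] z 66.5 x@60/66: -73.2 -71.3
212 [204. 132.  76.] z 66.6 x@60/66: -74.3 -72.3
213 [150. 105.  78.] z 66.3 x@60/66: -75.3 -73.4
214 [95. 84. 90.] z 46.2 x@60/66: -76.4 -74.4
215 [ 74.  81. 105.] z 49.4 x@60/66: -77.5 -75.4
216 [ 67.  84. 125.] z 52.7 x@60/66: -78.5 -76.5
217 [ 63.  87. 136.] z 55.6 x@60/66: -79.6 -77.5
218 [ 64.  93. 148.] z 58.8 x@60/66: -80.7 -78.6
219 [ 69. 109. 177.] z 60.5 x@60/66: -81.7 -79.6
220 [ 73. 122. 202.] z 61.7 x@60/66: -82.8 -80.7
221 [ 73. 124. 206.] z 62.1 x@60/66: -83.9 -81.7
```

```bash
cat >> tb.py <<'E'
AX=O0-0.3*EX-0.8*EY
def to(s,z,x=0):
    p=AX+x*EX-s*EY; go(p[0],p[1],z,np.degrees(YAW))
def here():
    s=sense(); d=s["eef_pos"]-AX; print("s %.1f x %.1f z %.1f"%(-d@EY,d@EX,s["eef_pos"][2]),"F(x,s,z)",(s["force"]@EX).round(1),(-s["force"]@EY).round(1),s["force"][2].round(1),"t",s["time_s"])
E
python3 - <<'E'
from tb import *
to(-47,200); here()
E
```

```text
yaw now -39.02 shift in present tool [37.6 75.4 50.8] shift in target tool [37.8 75.4 50.8] turn [0. 0. 0.]
s -122.4 x -37.8 z 250.8 F(x,s,z) -0.8 0.1 -0.4 t 9.825
```

```bash
python3 -m jog '[{"tx":19,"ty":38,"tz":25,"ax":0,"ay":0,"az":0,"jaw":1},{"tx":19,"ty":37.4,"tz":26,"ax":0,"ay":0,"az":0,"jaw":1},{"tx":0,"ty":0,"tz":0,"ax":0,"ay":0,"az":0,"jaw":1},{"tx":0,"ty":0,"tz":0,"ax":0,"ay":0,"az":0,"jaw":1},{"tx":0,"ty":0,"tz":0,"ax":0,"ay":0,"az":0,"jaw":1}]' 40; python3 -m jog '[{"tx":0,"ty":0,"tz":40,"ax":0,"ay":0,"az":0,"jaw":1},{"tx":0,"ty":0,"tz":30,"ax":0,"ay":0,"az":0,"jaw":1},{"tx":0,"ty":0,"tz":6,"ax":0,"ay":0,"az":0,"jaw":1},{"tx":0,"ty":0,"tz":0,"ax":0,"ay":0,"az":0,"jaw":1}]'; python3 - <<'E'
from tb import *
here(); c=grab("wrist"); save(c,"w6"); theta(c,-.25)
E
```

```text
time_s: 10.45
eef_pos: [562.3, -100.9, 201.0]
ee_rot: [-0.0, 0.943, -0.333, 0.0]
force: [0.5, -0.4, 0.1]
grip_width: 0.006
grip_force: 0.0
time_s: 10.95
eef_pos: [562.3, -101.7, 125.5]
ee_rot: [0.0, 0.943, -0.334, 0.001]
force: [0.4, 0.0, 0.8]
grip_width: -0.006
grip_force: 0.0
s -47.6 x 0.9 z 125.5 F(x,s,z) 0.3 -0.3 0.8 t 10.95
theta -0.296 off [-8.9 -7. ] rms 20.41 [('r', array([397., 276.]), np.int32(1019)), ('k', array([505., 241.]), np.int32(630)), ('k', array([346., 271.]), np.int32(72))]
```

View pics/w6.png

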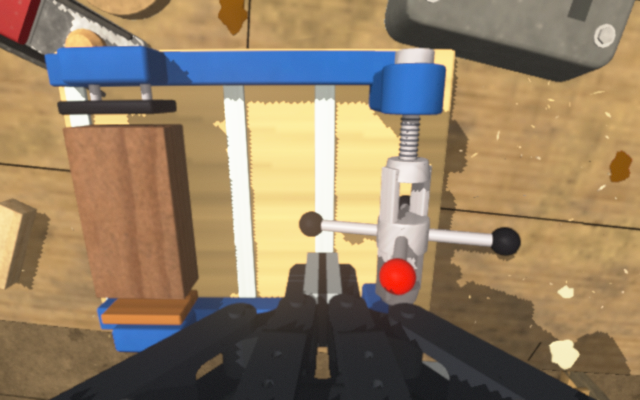

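The shut fingertips (322,265) stand on the bay side of the red ball (397,276), clear of everything. Start pushing.

```bash
python3 -m jog '[{"tx":-0.5,"ty":8,"tz":0,"ax":0,"ay":0,"az":0,"jaw":1},{"tx":0,"ty":8,"tz":0,"ax":0,"ay":0,"az":0,"jaw":1},{"tx":0,"ty":6,"tz":-1,"ax":0,"ay":0,"az":0,"jaw":1},{"tx":0,"ty":6,"tz":0,"ax":0,"ay":0,"az":0,"jaw":1},{"tx":0,"ty":0,"tz":0,"ax":0,"ay":0,"az":0,"jaw":1}]'; python3 - <<'E'
from tb import *
here(); c=grab("wrist"); save(c,"w7"); B=balls(c); print(B)
E
```

```text
time_s: 11.62
eef_pos: [544.1, -123.7, 126.6]
ee_rot: [-0.0, 0.942, -0.334, 0.001]
force: [1.5, 2.7, 3.0]
grip_width: 0.001
grip_force: 2.1
s -19.0 x 0.7 z 126.6 F(x,s,z) -0.5 -3.1 3.0 t 11.625
[('r', array([369.4, 276. ]), np.int32(867)), ('k', array([446.8, 230.3]), np.int32(506)), ('k', array([322.3, 269.1]), np.int32(43)), ('k', array([347.8, 275.9]), np.int32(283))]
```

```bash
sed -i 's/^    B=balls(c,O)$/    tip=proj(c,sense()["eef_pos"]); B=[b for b in balls(c,O) if b[0]=="r" or abs(b[1][0]-tip[0])>40 or b[1][1]<tip[1]-45]/' tb.py
python3 - <<'E'
from tb import *
c=grab("wrist"); th=theta(c,-.05)[0]; s=sense(); print("T",55*np.sin(th)-8-(-(s["eef_pos"]-AX)@EY))
E
```

```text
theta 0.03 off [-0.6 -1. ] rms 0.24 [('r', array([370., 276.]), np.int32(880)), ('k', array([447., 230.]), np.int32(509))]
T 12.751782128973321
```

```bash
python3 -m jog '[{"tx":-0.5,"ty":9,"tz":1,"ax":0,"ay":0,"az":0,"jaw":1},{"tx":0,"ty":10.5,"tz":3,"ax":0,"ay":0,"az":0,"jaw":1},{"tx":0,"ty":9.5,"tz":4.5,"ax":0,"ay":0,"az":0,"jaw":1},{"tx":0,"ty":9,"tz":6,"ax":0,"ay":0,"az":0,"jaw":1},{"tx":0,"ty":0,"tz":0,"ax":0,"ay":0,"az":0,"jaw":1}]'; python3 - <<'E'
from tb import *
here(); c=grab("wrist"); theta(c,.75); to(-63,150)
E
```

```text
time_s: 12.35
eef_pos: [518.5, -153.0, 110.2]
ee_rot: [0.0, 0.942, -0.334, -0.001]
force: [0.6, 0.4, 0.1]
grip_width: -0.0
grip_force: 0.0
s 19.9 x -0.5 z 110.2 F(x,s,z) 0.3 -0.7 0.1 t 12.35
theta 0.977 off [-3.6  3.7] rms 1.2 [('r', array([368., 271.]), np.int32(905)), ('k', array([189., 288.]), np.int32(117))]
yaw now -39.05 shift in present tool [  0.7 -82.7 -39.7] shift in target tool [  0.6 -82.7 -39.6] turn [0. 0. 0.]
```

```bash
python3 -m jog '[{"tx":0,"ty":-4,"tz":-45,"ax":0,"ay":0,"az":0,"jaw":1},{"tx":0.5,"ty":-40,"tz":-5,"ax":0,"ay":0,"az":0,"jaw":1},{"tx":0,"ty":-40,"tz":0,"ax":0,"ay":0,"az":0,"jaw":1},{"tx":0,"ty":0,"tz":0,"ax":0,"ay":0,"az":0,"jaw":1}]'; python3 - <<'E'
from tb import *
here(); c=grab("wrist"); theta(c,.8);
E
```

```text
time_s: 12.9
eef_pos: [573.2, -85.9, 160.5]
ee_rot: [0.0, 0.943, -0.333, -0.001]
force: [-0.1, -0.6, 0.8]
grip_width: -0.0
grip_force: 0.0
s -66.7 x -0.6 z 160.5 F(x,s,z) 0.3 0.5 0.8 t 12.9
theta 0.916 off [-0.8 -0.4] rms 1.59 [('r', array([506., 231.]), np.int32(612)), ('k', array([381., 234.]), np.int32(90))]
```

```bash
python3 -m jog '[{"tx":0.5,"ty":0,"tz":30,"ax":0,"ay":0,"az":0,"jaw":1},{"tx":0,"ty":0,"tz":15,"ax":0,"ay":0,"az":0,"jaw":1},{"tx":0,"ty":9,"tz":0,"ax":0,"ay":0,"az":0,"jaw":1},{"tx":0,"ty":8,"tz":-3,"ax":0,"ay":0,"az":0,"jaw":1},{"tx":0,"ty":8,"tz":-4,"ax":0,"ay":0,"az":0,"jaw":1}]'; python3 -m jog '[{"tx":0,"ty":10,"tz":-3,"ax":0,"ay":0,"az":0,"jaw":1},{"tx":0,"ty":11,"tz":-1,"ax":0,"ay":0,"az":0,"jaw":1},{"tx":0,"ty":11,"tz":1,"ax":0,"ay":0,"az":0,"jaw":1},{"tx":0,"ty":0,"tz":0,"ax":0,"ay":0,"az":0,"jaw":1}]'; python3 - <<'E'
from tb import *
here(); c=grab("wrist"); theta(c,1.7)
E
```

```text
time_s: 13.58
eef_pos: [558.6, -106.8, 125.7]
ee_rot: [-0.002, 0.943, -0.334, 0.002]
force: [2.9, 10.0, 8.2]
grip_width: 0.001
grip_force: 6.3
time_s: 14.08
eef_pos: [538.2, -133.5, 129.0]
ee_rot: [-0.0, 0.942, -0.335, 0.003]
force: [1.9, 3.8, 5.5]
grip_width: -0.001
grip_force: 3.2
s -7.7 x 2.3 z 129.0 F(x,s,z) -0.9 -4.1 5.5 t 14.075
theta 1.748 off [ 0.2 -0.2] rms 0.07 [('r', array([420., 226.]), np.int32(444))]
```

```bash
python3 -m jog '[{"tx":-2,"ty":9,"tz":4,"ax":0,"ay":0,"az":0,"jaw":1},{"tx":0,"ty":8,"tz":4,"ax":0,"ay":0,"az":0,"jaw":1},{"tx":0,"ty":6,"tz":4,"ax":0,"ay":0,"az":0,"jaw":1},{"tx":0,"ty":3,"tz":3,"ax":0,"ay":0,"az":0,"jaw":1},{"tx":0,"ty":0,"tz":0,"ax":0,"ay":0,"az":0,"jaw":1}]'; python3 - <<'E'
from tb import *
here(); c=grab("wrist"); theta(c,2.3)
E
```

```text
time_s: 14.75
eef_pos: [518.9, -151.4, 110.7]
ee_rot: [0.0, 0.943, -0.334, -0.001]
force: [1.8, -0.9, 0.4]
grip_width: -0.001
grip_force: 0.6
s 18.4 x -1.3 z 110.7 F(x,s,z) 2.0 -0.5 0.4 t 14.75
theta 2.47 off [-4.1  3.9] rms 2.51 [('k', array([362., 274.]), np.int32(1393)), ('k', array([190., 283.]), np.int32(172))]
```

```bash
cat > gap.py <<'E'
from tb import *
def gap(c,show=False):
    k=[int(proj(c,REST+np.array([0,0,63])+a*EX+b*EY)[0]) for a in(-60,60) for b in(-20,20)]
    P=cloud(c); D=P-REST; x,y,z=D@EX,D@EY,D[...,2]; ok=(c["depth"]>0)&(abs(y)<22)
    hsv=cv2.cvtColor(c["color"],cv2.COLOR_RGB2HSV).astype(int); H,S,V=[hsv[...,i] for i in range(3)]
    f=ok&(x<-45)&(x>-75)&(z>42)&(z<62); p=ok&(x>45)&(x<80)&(V<75)
    print("near face pts x",np.percentile(x[f],[10,50,90]),f.sum()," pad top x",np.percentile(x[p&(z>64)],[2,50,98]),"pad face",np.percentile(x[p&(z<60)&(z>40)],[10,50,90]) if (p&(z<60)&(z>40)).sum() else None)
    print("block",block(c,REST[0],REST[1],60,75,3))
    # image rows of the brightness/hue transitions along the bay midline
    ln=[proj(c,REST+np.array([0,0,63])+a*EX) for a in(-80,80)]
    return
E
python3 -m jog '[{"tx":0,"ty":-4,"tz":-45,"ax":0,"ay":0,"az":0,"jaw":1},{"tx":-9,"ty":-35,"tz":-35,"ax":0,"ay":0,"az":0,"jaw":1},{"tx":-9,"ty":-35,"tz":-30,"ax":0,"ay":0,"az":0,"jaw":1},{"tx":-9,"ty":-35,"tz":-30,"ax":0,"ay":0,"az":0,"jaw":1},{"tx":-9,"ty":-31,"tz":0,"ax":0,"ay":0,"az":0,"jaw":1}]'; python3 -m jog '[{"tx":0,"ty":0,"tz":0,"ax":0,"ay":0,"az":0,"jaw":1},{"tx":0,"ty":0,"tz":0,"ax":0,"ay":0,"az":0,"jaw":1}]'; python3 - <<'E'
from gap import *
here(); c=grab("wrist"); theta(c,2.35); gap(c)
z=np.load("w5.npz"); c0={k:z[k] for k in z.files}; c0={k:(float(v) if v.shape==() else v) for k,v in c0.items()}; gap(c0)
a=c["color"][20:250,180:560]; cv2.imwrite("pics/w8.png",cv2.resize(a[:,:,::-1],None,fx=2,fy=2,interpolation=cv2.INTER_CUBIC)); np.savez("w8.npz",**{k:np.array(v) for k,v in c.items()})
E
```

```text
time_s: 15.42
eef_pos: [580.3, -18.9, 253.1]
ee_rot: [0.0, 0.943, -0.334, 0.002]
force: [-0.8, -1.2, 0.6]
grip_width: 0.001
grip_force: 0.0
time_s: 15.68
eef_pos: [579.0, -20.3, 250.4]
ee_rot: [0.0, 0.943, -0.334, -0.001]
force: [-0.9, -1.0, 0.8]
grip_width: -0.002
grip_force: 0.0
s -121.2 x -37.6 z 250.4 F(x,s,z) -0.0 1.4 0.8 t 15.675
theta 2.362 off [-0.3 -0.7] rms 0.2 [('k', array([426., 146.]), np.int32(274)), ('k', array([523., 147.]), np.int32(302))]
near face pts x [-74.6 -55.3 -47. ] 889  pad top x [59.2 62.4 65.8] pad face [58.4 58.6 58.6]
block (array([640.3,  -5.6, 113.8,  62.5, -39.2]), np.float64(60.44410912296062))
near face pts x [-66.3 -53.4 -46.4] 752  pad top x [65.2 68.4 72.4] pad face [65.1 65.2 65.3]
block (array([640.2,  -5.4, 114.2,  62.5, -39.2]), np.float64(60.475780685698645))
```

View pics/w8.png

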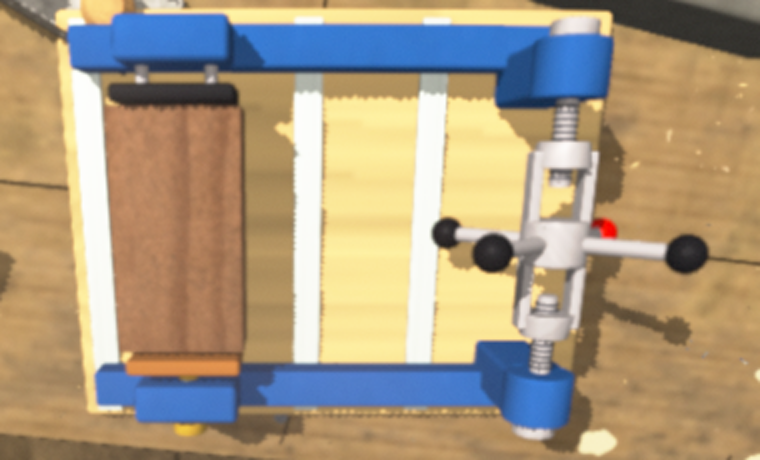

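θ = 2.36 (balls at (426,146) and (523,147) full-frame). The pad and near face still stand 1–2 mm off the block ends, and all measures put contact near θ≈3.0. Next spoke.

```bash
python3 -m jog '[{"tx":13,"ty":20,"tz":30,"ax":0,"ay":0,"az":0,"jaw":1},{"tx":13,"ty":20,"tz":35,"ax":0,"ay":0,"az":0,"jaw":1},{"tx":12,"ty":14,"tz":45,"ax":0,"ay":0,"az":0,"jaw":1},{"tx":0,"ty":0,"tz":25,"ax":0,"ay":0,"az":0,"jaw":1},{"tx":0,"ty":0,"tz":5,"ax":0,"ay":0,"az":0,"jaw":1}]'; python3 -m jog '[{"tx":0,"ty":6,"tz":0,"ax":0,"ay":0,"az":0,"jaw":1},{"tx":0,"ty":4,"tz":0,"ax":0,"ay":0,"az":0,"jaw":1},{"tx":0,"ty":0,"tz":0,"ax":0,"ay":0,"az":0,"jaw":1}]'; python3 - <<'E'
from gap import *
here()
E
```

```text
time_s: 16.35
eef_pos: [573.9, -86.3, 109.6]
ee_rot: [0.0, 0.942, -0.335, -0.002]
force: [0.5, -0.2, -0.2]
grip_width: -0.002
grip_force: 0.0
time_s: 16.73
eef_pos: [569.4, -93.3, 112.6]
ee_rot: [-0.001, 0.943, -0.334, 0.002]
force: [2.6, 2.6, 2.3]
grip_width: -0.001
grip_force: 2.1
s -58.5 x 1.2 z 112.6 F(x,s,z) 0.4 -3.6 2.3 t 16.725
```

```bash
python3 -m jog '[{"tx":-1,"ty":7,"tz":-4,"ax":0,"ay":0,"az":0,"jaw":1},{"tx":0,"ty":7,"tz":-4,"ax":0,"ay":0,"az":0,"jaw":1},{"tx":0,"ty":7,"tz":-3,"ax":0,"ay":0,"az":0,"jaw":1},{"tx":0,"ty":7,"tz":-2,"ax":0,"ay":0,"az":0,"jaw":1},{"tx":0,"ty":4,"tz":0,"ax":0,"ay":0,"az":0,"jaw":1}]'; python3 -m jog '[{"tx":0,"ty":0,"tz":0,"ax":0,"ay":0,"az":0,"jaw":1},{"tx":0,"ty":0,"tz":0,"ax":0,"ay":0,"az":0,"jaw":1}]'; python3 - <<'E'
from gap import *
here(); c=grab("wrist"); th=theta(c,3.1); print(balls(c)); gap(c)
E
```

```text
time_s: 17.35
eef_pos: [550.9, -117.3, 128.8]
ee_rot: [-0.001, 0.943, -0.334, 0.006]
force: [5.4, 6.6, 9.9]
grip_width: 0.001
grip_force: 5.6
time_s: 17.6
eef_pos: [549.0, -117.4, 126.0]
ee_rot: [-0.0, 0.943, -0.334, 0.002]
force: [3.3, 4.3, 4.5]
grip_width: -0.003
grip_force: 3.6
s -26.9 x 0.5 z 126.0 F(x,s,z) -0.2 -5.4 4.5 t 17.6
theta 2.999 off [-0.4 -0.4] rms 0.35 [('k', array([465., 236.]), np.int32(570)), ('k', array([364., 276.]), np.int32(1191))]
[('k', array([465.2, 235.6]), np.int32(570)), ('k', array([364.3, 275.9]), np.int32(1191)), ('k', array([322.4, 266.6]), np.int32(45))]
near face pts x [-73.3 -54.8 -46.8] 1595  pad top x [57.5 61.3 65. ] pad face [65.  65.  65.1]
block (array([640.3,  -5.3, 130.2,  63.9, -39.4]), np.float64(60.3830299308872))
```

```bash
python3 -m jog '[{"tx":-0.5,"ty":3,"tz":0,"ax":0,"ay":0,"az":0,"jaw":1},{"tx":0,"ty":3,"tz":0,"ax":0,"ay":0,"az":0,"jaw":1},{"tx":0,"ty":3,"tz":0,"ax":0,"ay":0,"az":0,"jaw":1},{"tx":0,"ty":0,"tz":0,"ax":0,"ay":0,"az":0,"jaw":1},{"tx":0,"ty":0,"tz":0,"ax":0,"ay":0,"az":0,"jaw":1}]' >/dev/null; python3 -c "
from gap import *
here(); theta(grab('wrist'),3.15)"
python3 -m jog '[{"tx":0,"ty":3,"tz":0,"ax":0,"ay":0,"az":0,"jaw":1},{"tx":0,"ty":3,"tz":0.5,"ax":0,"ay":0,"az":0,"jaw":1},{"tx":0,"ty":2,"tz":0.5,"ax":0,"ay":0,"az":0,"jaw":1},{"tx":0,"ty":0,"tz":0,"ax":0,"ay":0,"az":0,"jaw":1},{"tx":0,"ty":0,"tz":0,"ax":0,"ay":0,"az":0,"jaw":1}]' >/dev/null; python3 -c "
from gap import *
here(); theta(grab('wrist'),3.3)"
```

```text
s -17.7 x -0.2 z 125.4 F(x,s,z) -0.6 -5.7 5.0 t 18.275
theta 3.167 off [-0.4 -0.2] rms 0.48 [('k', array([445., 229.]), np.int32(501)), ('k', array([364., 276.]), np.int32(1266))]
s -9.6 x -0.3 z 124.1 F(x,s,z) -0.2 -5.7 4.0 t 18.95
theta 3.315 off [-0.2 -0.1] rms 0.64 [('k', array([426., 224.]), np.int32(458)), ('k', array([364., 276.]), np.int32(1314))]
```

```bash
python3 -m jog '[{"tx":0,"ty":-6,"tz":-10,"ax":0,"ay":0,"az":0,"jaw":1},{"tx":-9,"ty":-25,"tz":-40,"ax":0,"ay":0,"az":0,"jaw":1},{"tx":-9,"ty":-30,"tz":-40,"ax":0,"ay":0,"az":0,"jaw":1},{"tx":-9,"ty":-30,"tz":-37,"ax":0,"ay":0,"az":0,"jaw":1},{"tx":-9,"ty":-21,"tz":0,"ax":0,"ay":0,"az":0,"jaw":1}]' >/dev/null; python3 -m jog '[{"tx":0,"ty":0,"tz":0,"ax":0,"ay":0,"az":0,"jaw":1},{"tx":0,"ty":0,"tz":0,"ax":0,"ay":0,"az":0,"jaw":1},{"tx":0,"ty":0,"tz":0,"ax":0,"ay":0,"az":0,"jaw":1}]'; cat > cmp.py <<'E'
from gap import *
# measures along bay: pad top edges, far jaw bar edges, block ends, from image edges on plane z, subpixel
def load(f):
    z=np.load(f); return {k:(float(z[k]) if z[k].shape==() else z[k]) for k in z.files}
def prof(c,z,y0,y1,x0,x1):
    xs=np.arange(x0,x1,.1); ys=np.linspace(y0,y1,15); g=cv2.cvtColor(c["color"],cv2.COLOR_RGB2HSV)
    pts=np.array([[proj(c,REST+np.array([0,0,z])+x*EX+y*EY) for x in xs] for y in ys]).astype(np.float32)
    return xs,cv2.remap(c["color"],pts[...,0],pts[...,1],cv2.INTER_CUBIC).astype(float).mean(0)
def edge(c,z,y0,y1,x0,x1,w):
    xs,p=prof(c,z,y0,y1,x0,x1); g=np.gradient(cv2.GaussianBlur((p@w).reshape(-1,1),(1,15),0).ravel()); i=np.argmax(abs(g)); h=slice(max(0,i-12),i+13); a=abs(g[h]); return (xs[h]@a/a.sum()).round(2),g[i].round(1)
def report(c,th):
    b=np.array([0,0,1.]); l=np.array([1,1,1.])/3; r=np.array([1,0,-1.])
    e=65.5-2.5*th-.95
    print("th",th,"pad outer",edge(c,66,-20,20,e+2,e+11,l),"bar outer@36",edge(c,36,-100,-40,e+28,e+48,r),"bar inner@36",edge(c,36,-100,-40,e+8,e+28,r),"block + end",edge(c,60,-20,20,53,61,r),"block - end",edge(c,60,-20,20,-61,-53,l),"near outer top",edge(c,66,-20,20,-65.5+2.5*th-14,-65.5+2.5*th-4,r))
E
python3 - <<'E'
from cmp import *
here(); c=grab("wrist"); np.savez("w9.npz",**{k:np.array(v) for k,v in c.items()}); t=theta(c,3.3)[0]; gap(c)
report(load("w5.npz"),-.258); report(load("w8.npz"),2.362); report(c,t)
a=c["color"][20:250,180:560]; cv2.imwrite("pics/w9.png",cv2.resize(a[:,:,::-1],None,fx=2,fy=2,interpolation=cv2.INTER_CUBIC))
E
```

```text
time_s: 20.0
eef_pos: [579.0, -21.6, 249.9]
ee_rot: [0.0, 0.942, -0.335, -0.0]
force: [-0.1, 0.4, -0.6]
grip_width: 0.003
grip_force: 0.0
s -120.1 x -36.8 z 249.9 F(x,s,z) -0.3 -0.2 -0.6 t 20.0
theta 3.501 off [1.1 3.1] rms 0.86 [('k', array([501., 147.]), np.int32(484)), ('k', array([398., 143.]), np.int32(208))]
near face pts x [-72.5 -54.8 -47. ] 846  pad top x [57.6 60.9 64.3] pad face None
block (array([639.6,  -5.3, 116.8,  62.6, -39. ]), np.float64(60.449593404132955))
th -0.258 pad outer (np.float64(73.17), np.float64(5.5)) bar outer@36 (np.float64(102.2), np.float64(12.1)) bar inner@36 (np.float64(80.52), np.float64(-6.2)) block + end (np.float64(59.26), np.float64(0.3)) block - end (np.float64(-58.92), np.float64(3.7)) near outer top (np.float64(-73.5), np.float64(7.1))
th 2.362 pad outer (np.float64(66.66), np.float64(5.4)) bar outer@36 (np.float64(95.32), np.float64(12.4)) bar inner@36 (np.float64(74.25), np.float64(-5.7)) block + end (np.float64(57.82), np.float64(-2.8)) block - end (np.float64(-56.54), np.float64(2.2)) near outer top (np.float64(-67.41), np.float64(7.1))
th 3.5014541658026754 pad outer (np.float64(65.31), np.float64(5.6)) bar outer@36 (np.float64(92.79), np.float64(12.0)) bar inner@36 (np.float64(72.46), np.float64(-5.6)) block + end (np.float64(57.76), np.float64(-2.0)) block - end (np.float64(-58.74), np.float64(-2.4)) near outer top (np.float64(-64.52), np.float64(7.1))
```

View pics/w9.png

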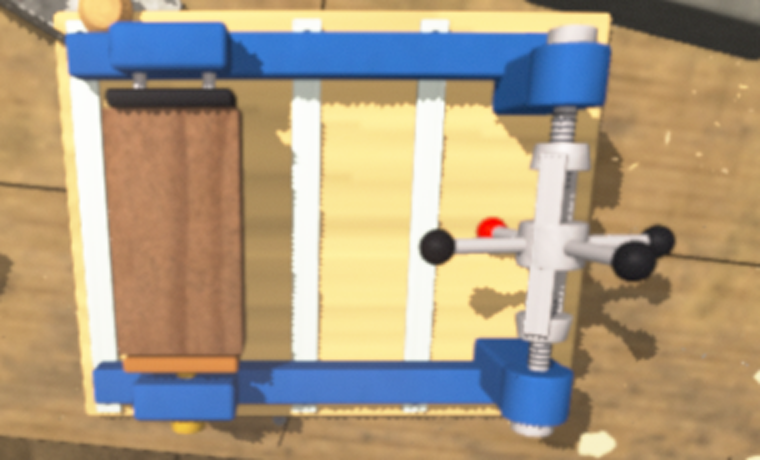

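```bash
cat >> cmp.py <<'E'
def circ(c,px,r=14):
    "fit circles near a guess on upscaled gray"
    x,y=int(px[0]),int(px[1]); a=c["color"][y-r:y+r,x-r:x+r].max(2); m=(a<75).astype(np.uint8)
    m=cv2.resize(m*255,None,fx=8,fy=8,interpolation=cv2.INTER_LINEAR); 
    h=cv2.HoughCircles(cv2.GaussianBlur(m,(9,9),0),cv2.HOUGH_GRADIENT,2,40,param1=100,param2=12,minRadius=50,maxRadius=90)
    return None if h is None else [(np.array([x-r,y-r])+(q[:2]+.5)/8-.5,q[2]/8) for q in h[0][:2]]
def thetafit(c,obs,g):
    def res(p):
        o=AX+p[1]*EX+p[2]*EY
        return np.r_[np.concatenate([proj(c,o+55*(np.cos(p[0]+k*np.pi/2)*EZ-np.sin(p[0]+k*np.pi/2)*EY))-np.array(px) for k,px in obs]),p[1:]/1.]
    f=least_squares(res,[g,0,0]); print("thetafit",f.x.round(3),"res",f.fun.round(2)); return f.x
E
python3 - <<'E'
from cmp import *
c=load("w9.npz")
for p in((497,150),(398,143)): print(circ(c,p))
# k=2 is high ball (alpha=theta-pi), k=1 the +y ball? alpha=theta+k*pi/2
for k in range(4):
    for t in(3.32,3.45): print(k,t,proj(c,AX+55*(np.cos(t+k*np.pi/2)*EZ-np.sin(t+k*np.pi/2)*EY)*1.0))
E
```

```text
[(array([496.7, 151.2]), np.float32(10.825)), (array([501.4, 148.4]), np.float32(6.4))]
[(array([398.4, 143.4]), np.float32(8.1)), (array([386.7, 132.7]), np.float32(7.925))]
0 3.32 [427.4 135.4]
0 3.45 [421.2 135.5]
1 3.32 [397.7 142.6]
1 3.45 [401.5 143.6]
2 3.32 [494.8 150.3]
2 3.45 [502.7 150. ]
3 3.32 [509.4 140.8]
3 3.45 [503.9 139.9]
```

The near and far faces both touch the block now. The high ball centre at full-frame (497,151) and the +y ball at (398,143) give θ≈3.35, with roughly 10–17 N of grip. The same spoke needs about 0.45 rad more.

```bash
python3 -m jog '[{"tx":13,"ty":35,"tz":20,"ax":0,"ay":0,"az":0,"jaw":1},{"tx":12,"ty":35,"tz":20,"ax":0,"ay":0,"az":0,"jaw":1},{"tx":12,"ty":30,"tz":20,"ax":0,"ay":0,"az":0,"jaw":1},{"tx":0,"ty":0,"tz":40,"ax":0,"ay":0,"az":0,"jaw":1},{"tx":0,"ty":0,"tz":25,"ax":0,"ay":0,"az":0,"jaw":1}]' >/dev/null; python3 -m jog '[{"tx":0,"ty":0,"tz":0,"ax":0,"ay":0,"az":0,"jaw":1},{"tx":0,"ty":5,"tz":0,"ax":0,"ay":0,"az":0,"jaw":1},{"tx":0,"ty":3,"tz":0,"ax":0,"ay":0,"az":0,"jaw":1},{"tx":0,"ty":0,"tz":0,"ax":0,"ay":0,"az":0,"jaw":1}]' >/dev/null; python3 -c "
from cmp import *
here(); c=grab('wrist'); theta(c,3.35)"
```

```text
s -12.8 x 0.6 z 125.9 F(x,s,z) -0.2 0.3 -0.2 t 21.175
theta 3.341 off [-0.4 -0.9] rms 0.31 [('k', array([430., 224.]), np.int32(448)), ('k', array([376., 276.]), np.int32(1006))]
```

```bash
python3 -m jog '[{"tx":-0.5,"ty":4,"tz":1,"ax":0,"ay":0,"az":0,"jaw":1},{"tx":0,"ty":3,"tz":1,"ax":0,"ay":0,"az":0,"jaw":1},{"tx":0,"ty":3,"tz":1,"ax":0,"ay":0,"az":0,"jaw":1},{"tx":0,"ty":3,"tz":1.5,"ax":0,"ay":0,"az":0,"jaw":1},{"tx":0,"ty":2,"tz":1.5,"ax":0,"ay":0,"az":0,"jaw":1}]' >/dev/null; python3 -m jog '[{"tx":0,"ty":2,"tz":0.5,"ax":0,"ay":0,"az":0,"jaw":1},{"tx":0,"ty":2,"tz":0.5,"ax":0,"ay":0,"az":0,"jaw":1},{"tx":0,"ty":0,"tz":0,"ax":0,"ay":0,"az":0,"jaw":1},{"tx":0,"ty":0,"tz":0,"ax":0,"ay":0,"az":0,"jaw":1}]' >/dev/null; python3 -c "
from cmp import *
here(); c=grab('wrist'); theta(c,3.6)"
```

```text
s 5.1 x 0.1 z 118.6 F(x,s,z) 0.2 -6.7 0.6 t 22.35
theta 3.591 off [-0.7  0.1] rms 0.7 [('k', array([391., 222.]), np.int32(222)), ('k', array([363., 278.]), np.int32(1400))]
```

```bash
python3 -m jog '[{"tx":0,"ty":1.5,"tz":1,"ax":0,"ay":0,"az":0,"jaw":1},{"tx":0,"ty":1.5,"tz":1,"ax":0,"ay":0,"az":0,"jaw":1},{"tx":0,"ty":1,"tz":0.5,"ax":0,"ay":0,"az":0,"jaw":1},{"tx":0,"ty":0,"tz":0,"ax":0,"ay":0,"az":0,"jaw":1},{"tx":0,"ty":0,"tz":0,"ax":0,"ay":0,"az":0,"jaw":1}]' >/dev/null; python3 -c "
from cmp import *
here(); c=grab('wrist'); theta(c,3.67)"
python3 -m jog '[{"tx":0,"ty":-6,"tz":-10,"ax":0,"ay":0,"az":0,"jaw":1},{"tx":-9,"ty":-30,"tz":-40,"ax":0,"ay":0,"az":0,"jaw":1},{"tx":-9,"ty":-32,"tz":-40,"ax":0,"ay":0,"az":0,"jaw":1},{"tx":-9,"ty":-32,"tz":-40,"ax":0,"ay":0,"az":0,"jaw":1},{"tx":-10,"ty":-29,"tz":-5,"ax":0,"ay":0,"az":0,"jaw":1}]' >/dev/null; python3 -m jog '[{"tx":0,"ty":0,"tz":0,"ax":0,"ay":0,"az":0,"jaw":1},{"tx":0,"ty":0,"tz":0,"ax":0,"ay":0,"az":0,"jaw":1},{"tx":0,"ty":0,"tz":0,"ax":0,"ay":0,"az":0,"jaw":1}]' > /dev/null; python3 - <<'E'
from cmp import *
here(); c=grab("wrist"); np.savez("w10.npz",**{k:np.array(v) for k,v in c.items()}); t=theta(c,3.67)[0]
for k in(1,2): print(k,[proj(c,AX+55*(np.cos(t+k*np.pi/2)*EZ-np.sin(t+k*np.pi/2)*EY)).round(1) for t in(3.6,3.7,3.8)], circ(c,proj(c,AX+55*(np.cos(3.67+k*np.pi/2)*EZ-np.sin(3.67+k*np.pi/2)*EY))))
report(load("w5.npz"),-.258); report(load("w8.npz"),2.362); report(load("w9.npz"),3.345); report(c,3.68)
from scipy.ndimage import map_coordinates
E
```

```text
s 9.1 x 0.2 z 116.4 F(x,s,z) -0.7 -5.6 4.1 t 23.025
theta 3.668 off [-0.2 -0.1] rms 0.04 [('k', array([363., 278.]), np.int32(1393))]
s -118.0 x -37.3 z 250.3 F(x,s,z) -1.5 0.6 -0.2 t 24.075
theta 3.729 off [-0.3 -0.4] rms 0.16 [('k', array([410., 145.]), np.int32(240)), ('k', array([513., 148.]), np.int32(318))]
1 [array([404.7, 144. ]), array([409.3, 144.7]), array([414.5, 145.5])] [(array([410.4, 145.4]), np.float32(8.9)), (array([420.2, 157.2]), np.float32(7.775))]
2 [array([507.8, 148.7]), array([512.1, 148.3]), array([515.7, 147.8])] [(array([513.4, 149.4]), np.float32(11.1)), (array([500.7, 135.7]), np.float32(7.925))]
th -0.258 pad outer (np.float64(73.17), np.float64(5.5)) bar outer@36 (np.float64(102.2), np.float64(12.1)) bar inner@36 (np.float64(80.52), np.float64(-6.2)) block + end (np.float64(59.26), np.float64(0.3)) block - end (np.float64(-58.92), np.float64(3.7)) near outer top (np.float64(-73.5), np.float64(7.1))
th 2.362 pad outer (np.float64(66.66), np.float64(5.4)) bar outer@36 (np.float64(95.32), np.float64(12.4)) bar inner@36 (np.float64(74.25), np.float64(-5.7)) block + end (np.float64(57.82), np.float64(-2.8)) block - end (np.float64(-56.54), np.float64(2.2)) near outer top (np.float64(-67.41), np.float64(7.1))
th 3.345 pad outer (np.float64(65.33), np.float64(5.6)) bar outer@36 (np.float64(92.79), np.float64(12.0)) bar inner@36 (np.float64(72.46), np.float64(-5.6)) block + end (np.float64(57.76), np.float64(-2.0)) block - end (np.float64(-58.74), np.float64(-2.4)) near outer top (np.float64(-64.52), np.float64(7.1))
th 3.68 pad outer (np.float64(65.64), np.float64(2.9)) bar outer@36 (np.float64(92.07), np.float64(12.3)) bar inner@36 (np.float64(71.78), np.float64(-5.5)) block + end (np.float64(58.31), np.float64(-2.2)) block - end (np.float64(-58.15), np.float64(-2.2)) near outer top (np.float64(-63.59), np.float64(7.2))
```

```bash
python3 -m jog '[{"tx":13,"ty":-18,"tz":30,"ax":0,"ay":0,"az":0,"jaw":1},{"tx":13,"ty":-18,"tz":40,"ax":0,"ay":0,"az":0,"jaw":1},{"tx":12,"ty":-16,"tz":40,"ax":0,"ay":0,"az":0,"jaw":1},{"tx":0,"ty":0,"tz":22,"ax":0,"ay":0,"az":0,"jaw":1},{"tx":0,"ty":0,"tz":0,"ax":0,"ay":0,"az":0,"jaw":1}]' > /dev/null; python3 -m jog '[{"tx":0,"ty":0,"tz":0,"ax":0,"ay":0,"az":0,"jaw":1},{"tx":0,"ty":0,"tz":0,"ax":0,"ay":0,"az":0,"jaw":1}]' > /dev/null; python3 - <<'E'
from cmp import *
here(); c=grab("wrist"); np.savez("w11.npz",**{k:np.array(v) for k,v in c.items()})
P=cloud(c); D=P-REST; x,z=D@EX,D[...,2]
c4=dict(c); c4["color"]=cv2.imread("pics/w4.png")[:,:,::-1]
T=np.eye(4); t=YAW; T[:3,:3]=np.column_stack([[np.cos(t),np.sin(t),0],[np.sin(t),-np.cos(t),0],[0,0,-1]]); p=np.array([642.,-6.6,53.8]); T[:3,3]=p
c4["wfc"]=T@np.array(c["mount"])
print("cam",(c["wfc"][:3,3]-REST)@EX,c["wfc"][2,3],"cam4",(c4["wfc"][:3,3]-REST)@EX,c4["wfc"][2,3])
a=c["color"][0:260,150:500,::-1]; b=c4["color"][0:260,150:500,::-1]; cv2.imwrite("pics/cmp.png",np.vstack([a,b]))
q=REST+np.array([0,0,66])+62*EX; k=int(proj(c,q)[0]); r=int(proj(c,q)[1]); print("z at col",k,[(i,z[i,k].round(0),x[i,k].round(1)) for i in range(max(0,r-70),r+5,3)])
for cc,th,e in((c,3.72,56.5),(c4,-.258,66)):
    for y0,y1 in((-7,7),):
        xs,pr=prof(cc,66,y0,y1,e-3,e+26); print(th,[(round(u,1),v.round(0).astype(int).tolist()) for u,v in list(zip(xs,pr))[::7]])
E
```

```text
s -171.1 x 0.8 z 120.1 F(x,s,z) -0.6 -0.3 0.1 t 25.0
cam 73.05115902571461 263.36518916639335 cam4 75.13751537219252 196.937768155571
z at col 322 [(50, np.float64(13.0), np.float64(104.9)), (53, np.float64(14.0), np.float64(102.8)), (56, np.float64(14.0), np.float64(100.9)), (59, np.float64(13.0), np.float64(99.2)), (62, np.float64(13.0), np.float64(97.4)), (65, np.float64(62.0), np.float64(91.0)), (68, np.float64(62.0), np.float64(89.5)), (71, np.float64(62.0), np.float64(88.0)), (74, np.float64(63.0), np.float64(86.4)), (77, np.float64(63.0), np.float64(84.9)), (80, np.float64(62.0), np.float64(83.4)), (83, np.float64(62.0), np.float64(81.8)), (86, np.float64(62.0), np.float64(80.3)), (89, np.float64(63.0), np.float64(78.7)), (92, np.float64(63.0), np.float64(77.1)), (95, np.float64(63.0), np.float64(75.5)), (98, np.float64(61.0), np.float64(74.0)), (101, np.float64(12.0), np.float64(72.2)), (104, np.float64(13.0), np.float64(70.2)), (107, np.float64(12.0), np.float64(68.2)), (110, np.float64(12.0), np.float64(66.2)), (113, np.float64(65.0), np.float64(66.0)), (116, np.float64(67.
[... 2383 characters left out ...]
4(78.4), [174, 142, 91]), (np.float64(79.1), [173, 141, 91]), (np.float64(79.8), [152, 127, 88]), (np.float64(80.5), [53, 58, 74]), (np.float64(81.2), [25, 44, 72]), (np.float64(81.9), [27, 51, 86]), (np.float64(82.6), [34, 69, 116]), (np.float64(83.3), [40, 84, 142]), (np.float64(84.0), [46, 98, 166]), (np.float64(84.7), [51, 110, 188]), (np.float64(85.4), [52, 112, 192]), (np.float64(86.1), [52, 113, 193]), (np.float64(86.8), [53, 114, 195]), (np.float64(87.5), [52, 114, 196]), (np.float64(88.2), [53, 114, 196]), (np.float64(88.9), [53, 115, 197]), (np.float64(89.6), [54, 116, 199]), (np.float64(90.3), [54, 116, 200]), (np.float64(91.0), [53, 116, 200]), (np.float64(91.7), [54, 117, 201])]
```

View pics/cmp.png

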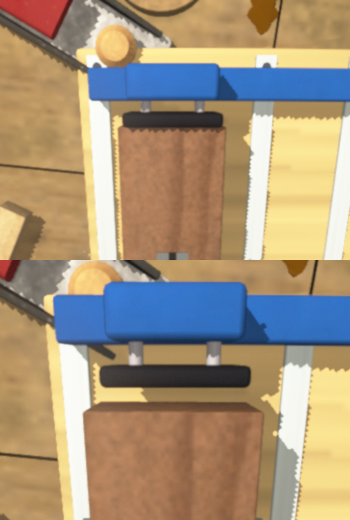

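Same-view comparison: the pad-to-jaw gap (rows about 100–112 now, 341–365 when free) has closed by roughly 1.6–1.9 mm. Together with the clamp-length fit (θc≈3.2) this gives about 24 N at θ≈3.72. I'll add about 0.2 rad.

```bash
python3 -m jog '[{"tx":0,"ty":0,"tz":-50,"ax":0,"ay":0,"az":0,"jaw":1},{"tx":0,"ty":42,"tz":-15,"ax":0,"ay":0,"az":0,"jaw":1},{"tx":0,"ty":43,"tz":0,"ax":0,"ay":0,"az":0,"jaw":1},{"tx":0,"ty":43,"tz":0,"ax":0,"ay":0,"az":0,"jaw":1},{"tx":-1,"ty":43,"tz":0,"ax":0,"ay":0,"az":0,"jaw":1}]' >/dev/null; python3 -m jog '[{"tx":0,"ty":0,"tz":35,"ax":0,"ay":0,"az":0,"jaw":1},{"tx":0,"ty":0,"tz":25,"ax":0,"ay":0,"az":0,"jaw":1},{"tx":0,"ty":0,"tz":8,"ax":0,"ay":0,"az":0,"jaw":1},{"tx":0,"ty":0,"tz":0,"ax":0,"ay":0,"az":0,"jaw":1},{"tx":0,"ty":0,"tz":0,"ax":0,"ay":0,"az":0,"jaw":1}]' >/dev/null; python3 -c "
from cmp import *
here(); c=grab('wrist'); theta(c,3.72)"
```

```text
s -0.3 x 0.3 z 116.8 F(x,s,z) 0.5 0.4 1.1 t 26.3
theta 3.724 off [-0.6 -0.3] rms 0.16 [('k', array([391., 276.]), np.int32(1055))]
```

```bash
python3 -m jog '[{"tx":0,"ty":5,"tz":0,"ax":0,"ay":0,"az":0,"jaw":1},{"tx":0,"ty":3.5,"tz":1,"ax":0,"ay":0,"az":0,"jaw":1},{"tx":0,"ty":2,"tz":1,"ax":0,"ay":0,"az":0,"jaw":1},{"tx":0,"ty":2,"tz":1,"ax":0,"ay":0,"az":0,"jaw":1},{"tx":0,"ty":2,"tz":1,"ax":0,"ay":0,"az":0,"jaw":1}]' >/dev/null; python3 -m jog '[{"tx":0,"ty":0,"tz":0,"ax":0,"ay":0,"az":0,"jaw":1},{"tx":0,"ty":0,"tz":0,"ax":0,"ay":0,"az":0,"jaw":1}]' >/dev/null; python3 -c "
from cmp import *
here(); c=grab('wrist'); theta(c,3.8)"
```

```text
s 13.5 x 0.1 z 112.2 F(x,s,z) -0.2 -7.2 2.4 t 27.225
theta 3.945 off [-4.   4.3] rms 3.64 [('k', array([364., 278.]), np.int32(1429)), ('k', array([198., 281.]), np.int32(73))]
```

```bash
python3 -m jog '[{"tx":0,"ty":1.5,"tz":1,"ax":0,"ay":0,"az":0,"jaw":1},{"tx":0,"ty":1.5,"tz":1,"ax":0,"ay":0,"az":0,"jaw":1},{"tx":0,"ty":0.5,"tz":0,"ax":0,"ay":0,"az":0,"jaw":1},{"tx":0,"ty":0,"tz":0,"ax":0,"ay":0,"az":0,"jaw":1},{"tx":0,"ty":0,"tz":0,"ax":0,"ay":0,"az":0,"jaw":1}]' >/dev/null; python3 -c "
from cmp import *
here()"
python3 -m jog '[{"tx":0,"ty":-6,"tz":-10,"ax":0,"ay":0,"az":0,"jaw":1},{"tx":-9,"ty":-32,"tz":-45,"ax":0,"ay":0,"az":0,"jaw":1},{"tx":-9,"ty":-34,"tz":-40,"ax":0,"ay":0,"az":0,"jaw":1},{"tx":-9,"ty":-34,"tz":-40,"ax":0,"ay":0,"az":0,"jaw":1},{"tx":-10,"ty":-30,"tz":-5,"ax":0,"ay":0,"az":0,"jaw":1}]' >/dev/null; python3 -m jog '[{"tx":0,"ty":0,"tz":0,"ax":0,"ay":0,"az":0,"jaw":1},{"tx":0,"ty":0,"tz":0,"ax":0,"ay":0,"az":0,"jaw":1},{"tx":0,"ty":0,"tz":0,"ax":0,"ay":0,"az":0,"jaw":1}]' > /dev/null; python3 - <<'E'
from cmp import *
here(); c=grab("wrist"); np.savez("w12.npz",**{k:np.array(v) for k,v in c.items()}); t=theta(c,3.9)[0]
# same-plane profile comparison: correlate jaw and pad features between pictures
l=np.array([1,1,1.])/3; r=np.array([1,0,-1.])
for f,th in(("w5",-.258),("w8",2.362),("w9",3.345),("w10",3.725),("w12",t)):
    c=load(f+".npz"); e=65.5-2.5*th-.95
    A=[edge(c,36,y,y+10,e+28,e+48,r)[0] for y in range(-100,-40,10)]; B=[edge(c,36,y,y+10,e+8,e+28,r)[0] for y in range(-70,-40,10)]
    G=[edge(c,62,y,y+8,e+22,e+33,r)[0] for y in(-20,-10,0,10)]
    P=[edge(c,66,y,y+2,e+2,e+11,l)[0] for y in(-4,-2,0,2,4)]; N=[edge(c,66,y,y+8,-65.5+2.5*th-14,-65.5+2.5*th-4,r)[0] for y in(-24,-16,-8,0,8,16)]
    m=np.median; a,g,p,n=m(A),m(G),m(P),m(N); print(f,round(th,3),"bar",a.round(2),"jawtop",g.round(2),"pad",p.round(2),"near",n.round(2),"| bar-pad",(a-p).round(2),"jaw-pad",(g-p).round(2),"pad-near",(p-n).round(2),"bar-near",(a-n).round(2))
E
```

```text
s 16.7 x 0.1 z 110.2 F(x,s,z) 0.2 -8.8 2.3 t 27.9
s -117.0 x -37.3 z 249.3 F(x,s,z) -1.1 0.9 -0.1 t 28.9
theta 3.894 off [-0.3 -0.7] rms 0.19 [('k', array([419., 146.]), np.int32(270)), ('k', array([518., 147.]), np.int32(305))]
w5 -0.258 bar 102.2 jawtop 88.96 pad 73.23 near -73.5 | bar-pad 28.97 jaw-pad 15.74 pad-near 146.73 bar-near 175.7
w8 2.362 bar 95.29 jawtop 88.14 pad 66.74 near -67.4 | bar-pad 28.55 jaw-pad 21.39 pad-near 134.14 bar-near 162.7
w9 3.345 bar 92.8 jawtop 80.6 pad 65.47 near -64.54 | bar-pad 27.34 jaw-pad 15.12 pad-near 130.0 bar-near 157.34
w10 3.725 bar 92.12 jawtop 81.31 pad 65.57 near -63.63 | bar-pad 26.55 jaw-pad 15.74 pad-near 129.2 bar-near 155.74
w12 3.894 bar 91.56 jawtop 79.62 pad 57.89 near -63.46 | bar-pad 33.67 jaw-pad 21.74 pad-near 121.36 bar-near 155.03
```

```bash
python3 - <<'E'
from cmp import *
l=np.array([1,1,1.])/3
for f in("w9","w10","w12"):
    c=load(f+".npz"); print(f,np.median([edge(c,66,y,y+2,62,70,l)[0] for y in(-4,-2,0,2,4)]),"block",block(c,REST[0],REST[1],60,75,3)[0])
b=grab("top"); print("offcut",block(b,692,127,16,50,4))
E
```

```text
w9 65.45 block [639.6  -5.3 116.8  62.6 -39. ]
w10 66.18 block [640.5  -6.2 126.4  62.5 -38.9]
w12 66.27 block [640.8  -6.6 125.5  62.5 -38.9]
offcut (array([694.5, 128. ,  61.6,  22.8, -66.1]), np.float64(16.514189638364293))
```

The estimates put the grip at 35–42 N. The block is seated, the offcut hasn't moved and the arm is clear, so I'm handing in.

```bash
python3 -c "
from rig import finish_job
print(finish_job())"
```

```text
the job is handed in; nothing more can be done
None
```

I laid the block flat on the rest, let go of it, and wound the turnbuckle to about 3.89 rad; from camera and push-force readings I estimate the grip at 35–42 N. The offcut is where it was, the arm was clear of everything, and the job is handed in at about 29 s.

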